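# Find the canisters that rattle

### The arm

A 7-joint arm with a two-finger parallel gripper is mounted at the origin on the work surface. World frame = base frame: x ahead of the robot, y to its left, z up, the work surface at z = 0. Lengths are in m, angles in rad, forces in N, time in s.
With the tool pointing down it reaches from about 0.4 to 0.85 m from the base axis. Payload 10.4 kg.
Tool frame: the origin (TCP) lies at the very end of the fingers, on their centre line; the grasp point (between the pads) lies r.pinch_z behind it (r.pinch_z is the distance from the TCP to the grasp point, in m); z points along the fingers, x is the direction in which the jaws open and shut, and the axes are right-handed (so a half turn about z gives the same grasp; the last joint's range is limited). The gripper opens to 87 mm and grips with 3 to 60 N. Pads are 19 mm wide; open, the fingers measure 117 mm over their backs; the gripper's body (75 mm by 190 mm) begins 51 mm behind the grasp point.
Start: joints at [-1.149, 0.332, -0.065, 1.46, 0.022, 1.35, -0.088], TCP at [0.269, 0.564, 0.223] pointing down, gripper open.
Joint ranges: [-2.6, 2.6], [-0.5, 2.12], [-1.47, 1.34], [0.16, 2.42], [-1.27, 4.41], [0.06, 2.06], [-2.6, 2.6]. Speed limits (rad/s): [2.22, 2.22, 2.79, 2.79, 3.14, 3.14, 3.14].

### API

Orientations are given as a unit quaternion [x, y, z, w].
In Python, from bench import r gives the robot as it stands.
- The arm moves only by the tool carry_out, never from a script. Its argument "increments" is text: rows parted by semicolons, each of 7 numbers parted by spaces: the turn, a rotation vector about the tool's x, y, z in degrees, then the shift along the tool's x, y, z in m, then the finger opening in m, from 0 to 0.087. A call has exactly 5 rows; each row is the pose to reach, as a shift and turn from the pose measured when the call began, along the tool's axes at that moment; what a row does not reach only later rows make up. A row lasts 1/8 s, in which the tool goes at most 62.5 mm and 10.7 degrees, less where a joint would pass 70% of its speed; a pose out of reach is approached as far as the arm can. A call with a gripper value outside its range is refused whole. The fingers move at their own pace and stop on an object; "squeeze" is the grip in N (left out, the last holds). Time passes only in rows, so rows that repeat a pose let the fingers close, or fill a call up. It gives the time, the measured TCP pose, the force and the opening at its end, in the units of the state.
- r.read_state(): the state, without advancing time (a new reading comes with each control period).
- r.camera(name): name is "scene" or "top" or "wrist"; returns (picture, depth): 384x512x3 uint8, blue, green, red; 384x512 float32, m along the optical axis (not along the pixel's ray), 0 where there is no reading.
- r.camera_model(name): a dict with "K" (3x3 intrinsics, pixels), "k1" (the pictures are not rectified: a ray, as slopes to the right and down, at radius r is drawn at 1 + k1 r^2 times it, then the intrinsics apply), "extrinsics" (4x4, takes a point from camera to world coordinates). Camera axes: x right, y down, z forward; pixel columns grow to the right and rows downward; lengths in m; the calibration is good to about 2 mm. A picture is of the moment at which its call begins: read the wrist's pose just before it. camera_model takes no time and is no camera call; for the wrist camera it gives the pose at the moment of the call.
- r.close_job(): hands the job in, once; it reports no verdict.
The state is a dict: "time": time; "joint_positions": joint angles; "joint_vel": joint speeds; "joint_torque": joint torques, N m; "ee_pos": TCP position; "eef_rot": TCP orientation; "ft_force": force on the tool from outside, world axes, zero at the start; "torque": the same for the moment, N m; "width": finger opening in m.
Only numpy, scipy, OpenCV 4.12 (cv2) and the standard library are available. Lean on these libraries where they do the work, as an engineer would, in place of code of your own. Each camera call takes 0.05 s, during which the arm holds its last target.

### The job

One or two of the three closed canisters in the blue rack have a loose steel nut shut inside, which cannot be seen. Find out which by lifting each and shaking or rocking it gently, stand every canister that rattles fully home and upright in a pocket of the red returns tray, and have the quiet ones standing fully home in the blue rack. Set them down softly without banging or forcing them, and leave the other things on the counter alone.

Things in the scene. Friction and masses are not known exactly. Their poses are not given: they have to be found in the camera images.
- blue_cap (a point): Closed aluminium canister, blue screw cap and band: round body 96 mm across, 55 mm high; on top a round cap 44 mm across, 40 mm high, to grip it by. Point: on the axis, half-way up the cap, 75 mm above the underside; z: the axis, up. Each canister weighs 150 to 540 g empty, all different: weight does not tell what is inside.
- yellow_cap (a point): Closed aluminium canister, yellow screw cap and band: round body 96 mm across, 55 mm high; on top a round cap 44 mm across, 40 mm high, to grip it by. Point: on the axis, half-way up the cap, 75 mm above the underside; z: the axis, up. A nut inside (220 g, 46 mm across, 24 mm high) lies loose on its floor, with about 21 mm of play to each side.
- white_cap (a point): Closed aluminium canister, white screw cap and band: round body 96 mm across, 55 mm high; on top a round cap 44 mm across, 40 mm high, to grip it by. Point: on the axis, half-way up the cap, 75 mm above the underside; z: the axis, up. A nut inside slides across when the canister is tipped 15 degrees or more and stays there when it is levelled, shifting the balance: about 0.08 N m between the two sides.
- rack_0 (a point): Pocket 1 of 3 of the blue rack (fixed block 130 x 410 x 30 mm, pockets 135 mm apart along its y, each with a canister in it at the start). Round, 108 mm across, 14 mm deep; its floor is a black spring pad, 2.5 N per mm, that gives up to 8 mm. Point: centre of the unloaded pad's top, z up. A canister is home with its underside on the pad (sunk 1 to 3 mm by its weight).
- rack_1 (a point): Pocket 2 of 3 of the blue rack (fixed block 130 x 410 x 30 mm, pockets 135 mm apart along its y, each with a canister in it at the start). Round, 108 mm across, 14 mm deep; its floor is a black spring pad, 2.5 N per mm, that gives up to 8 mm. Point: centre of the unloaded pad's top, z up. A canister is home with its underside on the pad (sunk 1 to 3 mm by its weight).
- rack_2 (a point): Pocket 3 of 3 of the blue rack (fixed block 130 x 410 x 30 mm, pockets 135 mm apart along its y, each with a canister in it at the start). Round, 108 mm across, 14 mm deep; its floor is a black spring pad, 2.5 N per mm, that gives up to 8 mm. Point: centre of the unloaded pad's top, z up. A canister is home with its underside on the pad (sunk 1 to 3 mm by its weight).
- tray_0 (a point): Pocket 1 of 2 of the red returns tray (fixed block 250 x 130 x 30 mm, pockets 135 mm apart along its x), empty at the start. Round, 108 mm across, 14 mm deep; its floor is a black spring pad, 2.5 N per mm, that gives up to 8 mm. Point: centre of the unloaded pad's top, z up.
- tray_1 (a point): Pocket 2 of 2 of the red returns tray (fixed block 250 x 130 x 30 mm, pockets 135 mm apart along its x), empty at the start. Round, 108 mm across, 14 mm deep; its floor is a black spring pad, 2.5 N per mm, that gives up to 8 mm. Point: centre of the unloaded pad's top, z up.
- bolt_box: Bystander: small grey and red carton, 70 x 100 x 60 mm; origin at the centre of its underside.
- thread_jar: Bystander: closed jar with a yellow label and black cap, 60 mm across, 90 mm high; origin at the centre of its underside.
- wrench: Bystander: steel wrench 150 mm long lying flat along its x, 10 mm thick; origin at its middle, underside.
Things that resemble listed ones, but are neither listed nor needed, are in the scene too. Leave any brown look-alike of the part that bears blue_cap alone. Leave any pink look-alike of the part that bears white_cap alone.

How it is judged:
On the way:
1. a canister with a nut in it has been lifted out of its pocket and moved so that the nut slides inside it ((((height (world z) of blue_cap above 0.121 m and distance between nut1_c0 and blue_cap below 0.1 m and horizontal distance between nut1_c0 and blue_cap above 0.012 m) or (height (world z) of blue_cap above 0.121 m and distance between nut2_c0 and blue_cap below 0.1 m and horizontal distance between nut2_c0 and blue_cap above 0.012 m)) or ((height (world z) of yellow_cap above 0.121 m and distance between nut1_c0 and yellow_cap below 0.1 m and horizontal distance between nut1_c0 and yellow_cap above 0.012 m) or (height (world z) of yellow_cap above 0.121 m and distance between nut2_c0 and yellow_cap below 0.1 m and horizontal distance between nut2_c0 and yellow_cap above 0.012 m)) or ((height (world z) of white_cap above 0.121 m and distance between nut1_c0 and white_cap below 0.1 m and horizontal distance between nut1_c0 and white_cap above 0.012 m) or (height (world z) of white_cap above 0.121 m and distance between nut2_c0 and white_cap below 0.1 m and horizontal distance between nut2_c0 and white_cap above 0.012 m)))).
At the end, for the whole second after the job is handed in: Every canister with a nut in it stands in a pocket of the red tray and every other one in a pocket of the blue rack: cap within 10 mm of the pocket's centre, underside no more than 4 mm above its unloaded pad, upright within 0.06 rad, at rest (((distance between any of nut1_c0, nut2_c0 and blue_cap below 0.1 m and angle between blue_cap's own z axis and vertical below 0.06 rad and ((horizontal distance between blue_cap and tray_0 below 0.01 m and z of blue_cap in the frame of tray_0 below 0.079 m) or (horizontal distance between blue_cap and tray_1 below 0.01 m and z of blue_cap in the frame of tray_1 below 0.079 m))) or (not (distance between any of nut1_c0, nut2_c0 and blue_cap below 0.1 m) and angle between blue_cap's own z axis and vertical below 0.06 rad and ((horizontal distance between blue_cap and rack_0 below 0.01 m and z of blue_cap in the frame of rack_0 below 0.079 m) or (horizontal distance between blue_cap and rack_1 below 0.01 m and z of blue_cap in the frame of rack_1 below 0.079 m) or (horizontal distance between blue_cap and rack_2 below 0.01 m and z of blue_cap in the frame of rack_2 below 0.079 m)))) and ((distance between any of nut1_c0, nut2_c0 and yellow_cap below 0.1 m and angle between yellow_cap's own z axis and vertical below 0.06 rad and ((horizontal distance between yellow_cap and tray_0 below 0.01 m and z of yellow_cap in the frame of tray_0 below 0.079 m) or (horizontal distance between yellow_cap and tray_1 below 0.01 m and z of yellow_cap in the frame of tray_1 below 0.079 m))) or (not (distance between any of nut1_c0, nut2_c0 and yellow_cap below 0.1 m) and angle between yellow_cap's own z axis and vertical below 0.06 rad and ((horizontal distance between yellow_cap and rack_0 below 0.01 m and z of yellow_cap in the frame of rack_0 below 0.079 m) or (horizontal distance between yellow_cap and rack_1 below 0.01 m and z of yellow_cap in the frame of rack_1 below 0.079 m) or (horizontal distance between yellow_cap and rack_2 below 0.01 m and z of yellow_cap in the frame of rack_2 below 0.079 m)))) and ((distance between any of nut1_c0, nut2_c0 and white_cap below 0.1 m and angle between white_cap's own z axis and vertical below 0.06 rad and ((horizontal distance between white_cap and tray_0 below 0.01 m and z of white_cap in the frame of tray_0 below 0.079 m) or (horizontal distance between white_cap and tray_1 below 0.01 m and z of white_cap in the frame of tray_1 below 0.079 m))) or (not (distance between any of nut1_c0, nut2_c0 and white_cap below 0.1 m) and angle between white_cap's own z axis and vertical below 0.06 rad and ((horizontal distance between white_cap and rack_0 below 0.01 m and z of white_cap in the frame of rack_0 below 0.079 m) or (horizontal distance between white_cap and rack_1 below 0.01 m and z of white_cap in the frame of rack_1 below 0.079 m) or (horizontal distance between white_cap and rack_2 below 0.01 m and z of white_cap in the frame of rack_2 below 0.079 m)))) and linear speed of each of blue_can, yellow_can, white_can below 0.02 m/s); the robot touches nothing.
It fails at once if a canister is pressed or knocked against rack, tray or counter with more than 40 N (contact force between any of blue_can, yellow_can, white_can and rack above 40 N or contact force between any of blue_can, yellow_can, white_can and tray above 40 N or contact force between any of blue_can, yellow_can, white_can and table above 40 N).
It fails at once if a canister is flung about faster than 1 m/s (linear speed of any of blue_can, yellow_can, white_can above 1 m/s).
It fails at once if two canisters are knocked together with more than 15 N (contact force between blue_can and yellow_can above 15 N or contact force between any of yellow_can, blue_can and white_can above 15 N).
It fails at once if the carton, jar or wrench is moved more than 20 mm (distance of any of bolt_box, thread_jar, wrench from where it was at the start of the episode above 0.02 m).
It also fails if it takes over 72 s, if anything falls off the work surface, if the arm or the gripper's body presses on something with over 40 N, if the wrist force passes 120 N, or if a joint passes its speed limit or range.

## Working session

There is one attempt and no reset: what is moved stays moved. The work goes in short steps, Python scripts to look and compute and a tool call to move; the robot and the scene stay as the last step left them, time stands still between calls to the robot, and variables do not carry over. Pictures are saved under pics/ and viewed, and the job is handed in when it is done.

Besides the shell and the picture viewer there is one more tool, called after "Emit:" as name(argument=value, ...), one argument or row to a line, values as JSON. carry_out: Moves the arm, as the interface text tells. Its arguments: {"type":"object","properties":{"increments":{"type":"string"},"squeeze":{"type":"number"}},"required":["increments"]}

```bash
ls; mkdir -p pics; python3 - <<'E'
from bench import r
import cv2,numpy as np
s=r.read_state(); print(s, r.pinch_z)
for n in ("scene","top","wrist"):
    p,d=r.camera(n); cv2.imwrite(f"pics/{n}0.png",p); np.savez(f"{n}0.npz",p=p,d=d,**{k:np.array(v) for k,v in r.camera_model(n).items()})
    print(n,r.camera_model(n))
E
```

```text
pics
{'time': 0.0, 'joint_positions': array([-1.14863803,  0.332871  , -0.06468905,  1.46093261,  0.0216251 ,
        1.34989142, -0.08849414]), 'joint_vel': array([ 2.90201124e-04,  7.96786404e-05,  5.93882374e-04,  5.64120295e-04,
       -4.36552256e-04,  5.22804841e-04,  6.93504156e-04]), 'joint_torque': array([ 3.96931464e-04, -6.23264194e+01,  2.50514917e-02, -3.89900780e+01,
       -6.12497795e-02,  3.96631029e-02,  1.57607528e-04]), 'ee_pos': array([0.26875485, 0.56384434, 0.22175862]), 'eef_rot': array([ 8.45641557e-01,  5.33750749e-01, -5.68535810e-04,  4.13676250e-04]), 'ft_force': array([0.57699864, 0.07301582, 0.14132297]), 'torque': array([-0.04407272,  0.01615259,  0.00238407]), 'width': 0.08692439988514575} 0.0187
scene {'K': array([[421.84483262,   0.        , 255.7117968 ],
       [  0.        , 421.84483262, 187.99534045],
       [  0.        ,   0.        ,   1.        ]]), 'k1': -0.05722851974323882, 'extrinsics': array([[ 0.71012415,  0.55546008, -0.43265204,  1.00556471],
       [ 0.70406716, -0.56338524,  0.43230371, -0.56449204],
       [-0.00362232, -0.611605
[... 300 characters left out ...]
array([[ 0.00860455, -0.99509457,  0.09855332,  0.43002783],
       [-0.99983635, -0.00699315,  0.01668428, -0.09974315],
       [-0.01591324, -0.09868075, -0.9949919 ,  1.24902173],
       [ 0.        ,  0.        ,  0.        ,  1.        ]])}
wrist {'K': array([[273.34174537,   0.        , 256.5968092 ],
       [  0.        , 273.34174537, 189.287119  ],
       [  0.        ,   0.        ,   1.        ]]), 'k1': -0.06058235679684354, 'extrinsics': array([[ 0.43021195,  0.87585303,  0.21863014,  0.21004811],
       [ 0.90272603, -0.41690949, -0.10617057,  0.59290396],
       [-0.00184084,  0.24303896, -0.97001478,  0.38351685],
       [ 0.        ,  0.        ,  0.        ,  1.        ]])}
```

View pics/top0.png

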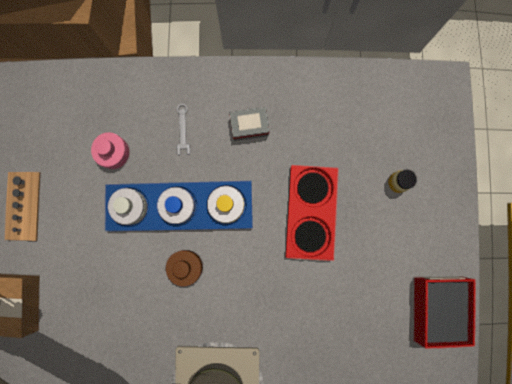

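View pics/scene0.png

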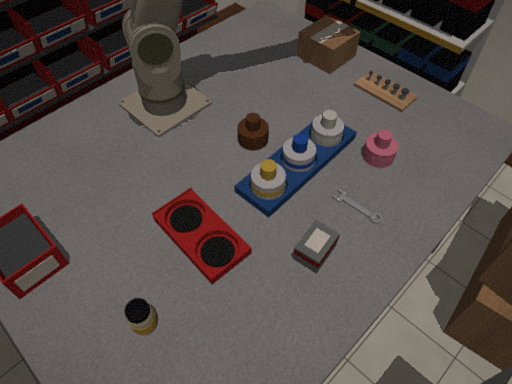

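View pics/wrist0.png

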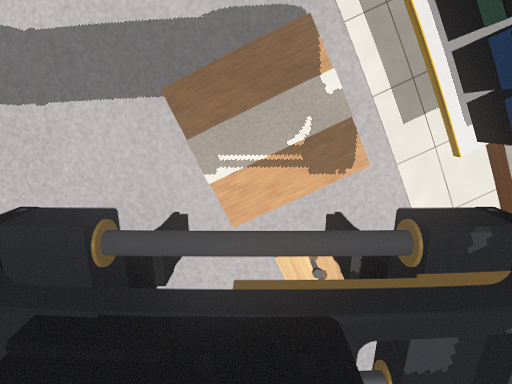

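```bash
cat > h.py <<'E'
import numpy as np,cv2
def load(n):
    f=np.load(n+".npz"); return {k:f[k] for k in f.files}
def world(f):
    h,w=f['d'].shape
    u,v=np.meshgrid(np.arange(w,dtype=np.float32),np.arange(h,dtype=np.float32))
    K=f['K']; x=(u-K[0,2])/K[0,0]; y=(v-K[1,2])/K[1,1]
    # undistort: rd = r(1+k1 r^2)
    rd=np.hypot(x,y); r=rd.copy()
    for _ in range(20): r=rd/(1+f['k1']*r**2)
    s=np.where(rd>0,r/np.maximum(rd,1e-9),1); x=x*s;y=y*s
    d=f['d']; P=np.stack([x*d,y*d,d,np.ones_like(d)],-1)
    return (P@f['extrinsics'].T)[...,:3]
def snap(r,cam,name):
    m=r.camera_model(cam); p,d=r.camera(cam); cv2.imwrite(f"pics/{name}.png",p)
    f=dict(p=p,d=d,**{k:np.array(v) for k,v in m.items()}); np.savez(name+".npz",**f); return f
E
python3 - <<'E'
from h import *
for cam in ("top0","scene0"):
    f=load(cam);W=world(f);z=W[...,2];hsv=cv2.cvtColor(f['p'],cv2.COLOR_BGR2HSV)
    ok=f['d']>0
    m=((z>.098)&(z<.125)&ok).astype(np.uint8)
    n,l,st,c=cv2.connectedComponentsWithStats(m)
    for i in range(1,n):
        if st[i,4]>60:
            q=W[l==i]; (cx,cy),rr=cv2.minEnclosingCircle(q[:,:2].astype(np.float32))
            print(cam,"cap?",c[i].round(),st[i,4],"mean",q.mean(0).round(4),"circ",round(cx,4),round(cy,4),round(rr,4),"med z",np.median(q[:,2]).round(4))
    # blue block, red tray tops
    for nm,lo,hi in (("blue",(100,120,40),(125,255,255)),("red",(0,150,80),(8,255,255))):
        m=(cv2.inRange(hsv,lo,hi)>0)&ok&(z>.02)&(z<.036)
        n,l,st,c=cv2.connectedComponentsWithStats(m.astype(np.uint8))
        for i in range(1,n):
            if st[i,4]>150:
                q=W[l==i]; print(nm,c[i].round(),st[i,4],"minrect",[np.round(a,4) for a in cv2.minAreaRect(q[:,:2].astype(np.float32))],np.median(q[:,2]).round(4))
    # black pads
    m=(hsv[...,2]<45)&ok&(z>.005)&(z<.026)
    n,l,st,c=cv2.connectedComponentsWithStats(m.astype(np.uint8))
    for i in range(1,n):
        if st[i,4]>150:
            q=W[l==i]; (cx,cy),rr=cv2.minEnclosingCircle(q[:,:2].astype(np.float32)); print("pad",c[i].round(),st[i,4],q.mean(0).round(4),round(cx,4),round(cy,4),round(rr,4))
    print("table z",np.median(z[ok&(abs(z)<.02)]))
E
```

```text
top0 cap? [224. 203.] 229 mean [ 0.5086 -0.0209  0.1095] circ 0.5091 -0.0208 0.022 med z 0.1096
top0 cap? [121. 205.] 225 mean [0.5009 0.2484 0.1088] circ 0.501 0.2495 0.0224 med z 0.1089
top0 cap? [172. 204.] 226 mean [0.5044 0.1125 0.11  ] circ 0.5046 0.1141 0.0222 med z 0.1103
top0 cap? [ 11. 307.] 1348 mean [0.2223 0.5522 0.1049] circ 0.2218 0.5564 0.086 med z 0.105
top0 cap? [219. 376.] 109 mean [ 0.0685 -0.0133  0.1109] circ 0.0571 -0.0091 0.0447 med z 0.1114
blue [182. 207.] 2948 minrect [array([0.5045, 0.1136]), array([0.1284, 0.4063]), np.float64(1.8691)] 0.0308
red [311. 213.] 1894 minrect [array([ 0.4903, -0.2555]), array([0.1295, 0.2535]), np.float64(86.8004)] 0.0307
pad [312. 188.] 664 [ 0.5587 -0.2586  0.0168] 0.5587 -0.259 0.0414
pad [310. 236.] 676 [ 0.4251 -0.2514  0.0167] 0.4249 -0.2512 0.0408
table z 0.0011059005058944305
scene0 cap? [471.   4.] 193 mean [0.4989 1.1618 0.1099] circ 0.4814 1.2086 0.0828 med z 0.1087
scene0 cap? [108.  17.] 214 mean [-0.441   0.0899  0.1119] circ -0.4612 0.1045 0.0887 med z 0.1107
scene0 cap? [329.  33.] 1199 mean [0.227  0.5952 0.10
[... 338 characters left out ...]
e0 cap? [300. 140.] 175 mean [0.5084 0.1079 0.1083] circ 0.5061 0.1104 0.0222 med z 0.1093
scene0 cap? [268. 166.] 186 mean [ 0.5118 -0.0251  0.1084] circ 0.5105 -0.0228 0.0219 med z 0.1093
blue [294. 173.] 1557 minrect [array([0.5072, 0.1127]), array([0.1315, 0.4116]), np.float64(1.4847)] 0.0309
red [200. 232.] 1777 minrect [array([ 0.4915, -0.2574]), array([0.1308, 0.2555]), np.float64(86.8446)] 0.0313
pad [428.  10.] 153 [0.335  1.1594 0.0159] 0.3274 1.1863 0.072
pad [462.  23.] 208 [0.4898 1.1791 0.0153] 0.4741 1.2445 0.1161
pad [186. 218.] 653 [ 0.4287 -0.2545  0.0173] 0.4277 -0.2541 0.0437
pad [217. 251.] 785 [ 0.5632 -0.2622  0.0172] 0.5612 -0.2611 0.0436
table z 0.0012135869908448393
```

Emit:
carry_out(
  increments="0 0 10 -0.023 0.043 0 0.087; 0 0 20 -0.046 0.086 0 0.087; 0 0 30 -0.069 0.130 0 0.087; 0 0 40 -0.092 0.173 0 0.087; 0 0 50 -0.115 0.216 0 0.087",
  squeeze=40,
)

```text
time: 0.78
ee_pos: [0.415, 0.3657, 0.222]
eef_rot: [0.992, 0.123, -0.0, 0.0]
ft_force: [-0.5, -0.4, 0.2]
width: 0.0871
```

```bash
cat >> h.py <<'E'
from scipy.spatial.transform import Rotation as R
def need(r,target,yaw_x=(1,0,0)):
    """shift (tool axes) and turn (deg, tool axes) to reach TCP target with tool down, x along yaw_x"""
    s=r.read_state(); q=R.from_quat(s['eef_rot']); M=q.as_matrix()
    x=np.array(yaw_x,float); z=np.array([0,0,-1.]); T=np.stack([x,np.cross(z,x),z],1)
    print("t",round(s['time'],3),"pos",s['ee_pos'].round(4),"F",s['ft_force'].round(2),"M",s['torque'].round(4),"w",round(s['width'],4))
    print("shift",(M.T@(np.array(target)-s['ee_pos'])).round(4),"turn",np.degrees((q.inv()*R.from_matrix(T)).as_rotvec()).round(2))
E
python3 -c "
from bench import r;from h import *
need(r,(.5025,.2483,.20))"
```

```text
t 0.775 pos [0.415  0.3657 0.222 ] F [-0.48 -0.36  0.24] M [-0.0403  0.0548 -0.0347] w 0.0871
shift [0.0561 0.1352 0.022 ] turn [ 0.05  0.04 14.19]
```

Emit:
carry_out(
  increments="0 0 5 0.014 0.034 0.005 0.087; 0 0 10 0.028 0.068 0.01 0.087; 0 0 14.2 0.042 0.102 0.015 0.087; 0 0 14.2 0.056 0.135 0.022 0.087; 0 0 14.2 0.056 0.135 0.022 0.087",
)

```text
time: 1.4
ee_pos: [0.5039, 0.2451, 0.1992]
eef_rot: [1.0, -0.003, -0.001, 0.001]
ft_force: [0.4, -0.3, 0.7]
width: 0.0867
```

```bash
python3 -c "
from bench import r;from h import *
need(r,(.5025,.2483,.074))
f=snap(r,'wrist','w1'); need(r,(.5025,.2483,.074)); snap(r,'top','t1'); need(r,(.5025,.2483,.074))
W=world(f); m=((W[...,2]>.098)&(W[...,2]<.12)&(f['d']>0)).astype(np.uint8)
n,l,st,c=cv2.connectedComponentsWithStats(m)
for i in range(1,n):
    if st[i,4]>60: q=W[l==i]; print(c[i].round(),st[i,4],q.mean(0).round(4),cv2.minEnclosingCircle(q[:,:2].astype(np.float32)))
"
```

```text
t 1.4 pos [0.5039 0.2451 0.1992] F [ 0.43 -0.34  0.72] M [-0.0269  0.1241 -0.0086] w 0.0867
shift [-0.0013 -0.0035  0.1252] turn [ 0.16  0.06 -0.33]
t 1.45 pos [0.5029 0.2473 0.1995] F [ 0.12 -0.26 -0.42] M [-0.0558  0.0711 -0.002 ] w 0.0871
shift [-0.0002 -0.0013  0.1255] turn [ 0.1   0.07 -0.18]
t 1.5 pos [0.5022 0.2486 0.1997] F [-0.56 -0.   -0.52] M [-0.0278  0.0546  0.0314] w 0.0868
shift [4.000e-04 1.000e-04 1.257e-01] turn [ 0.07  0.07 -0.05]
[253. 187.] 1596 [0.5007 0.2496 0.1076] ((0.5005741715431213, 0.24829275906085968), 0.02193354070186615)
```

View pics/w1.png

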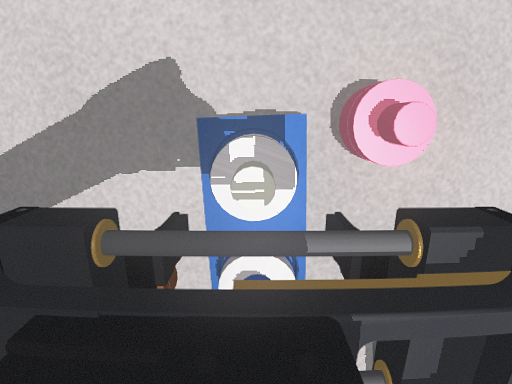

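The wrist view shows the white canister in the rack at (253,187), and the pink look-alike outside the rack at (400,120). The white one is centred at (0.502, 0.2485), so I'm descending on it.

Emit:
carry_out(
  increments="0 0 0 0 0 0.035 0.087; 0 0 0 0 0 0.07 0.087; 0 0 0 0 0 0.105 0.087; 0 0 0 0 0 0.124 0.087; 0 0 0 0 0 0.125 0.087",
)

```text
time: 2.12
ee_pos: [0.5007, 0.2492, 0.0735]
eef_rot: [1.0, 0.0, -0.002, 0.001]
ft_force: [-0.4, 0.6, -0.1]
width: 0.0871
```

Emit:
carry_out(
  increments="0 0 0 0 0 0.002 0.03; 0 0 0 0 0 0.002 0.03; 0 0 0 0 0 0.002 0.03; 0 0 0 0 0 0.002 0.03; 0 0 0 0 0 0.002 0.03",
  squeeze=40,
)

```text
time: 2.75
ee_pos: [0.5007, 0.2492, 0.0717]
eef_rot: [1.0, 0.0, -0.002, 0.001]
ft_force: [-1.8, -0.6, 1.2]
width: 0.0455
```

Emit:
carry_out(
  increments="0 0 0 0 0 -0.012 0.03; 0 0 0 0 0 -0.035 0.03; 0 0 0 0 0 -0.065 0.03; 0 0 0 0 0 -0.1 0.03; 0 0 0 0 0 -0.12 0.03",
)

```text
time: 3.38
ee_pos: [0.5013, 0.2494, 0.1937]
eef_rot: [1.0, 0.0, -0.001, 0.001]
ft_force: [0.7, 1.0, -6.4]
width: 0.0429
```

Emit:
carry_out(
  increments="0 8 0 0 0 0 0.03; 0 16 0 0 0 0 0.03; 0 24 0 0 0 0 0.03; 0 24 0 0 0 0 0.03; 0 24 0 0 0 0 0.03",
)

```text
time: 4.0
ee_pos: [0.5016, 0.2491, 0.1942]
eef_rot: [0.979, -0.0, 0.206, 0.001]
ft_force: [0.6, 0.3, -5.7]
width: 0.0435
```

Emit:
carry_out(
  increments="0 -8 0 0 0 0 0.03; 0 -16 0 0 0 0 0.03; 0 -24 0 0 0 0 0.03; 0 -24 0 0 0 0 0.03; 0 -24 0 0 0 0 0.03",
)

```text
time: 4.62
ee_pos: [0.5021, 0.249, 0.194]
eef_rot: [1.0, -0.0, -0.001, 0.001]
ft_force: [-0.1, 0.8, -6.1]
width: 0.0433
```

```bash
cat >> h.py <<'E'
def avg(r,n=8):
    F=[];M=[]
    for i in range(n):
        r.camera("top"); s=r.read_state(); F.append(s['ft_force']); M.append(s['torque'])
    print("avg F",np.mean(F,0).round(3),"M",np.mean(M,0).round(4),"sd",np.std(M,0).round(4),"w",round(s['width'],4),"t",round(s['time'],3))
E
python3 -c "
from bench import r;from h import *
avg(r);snap(r,'scene','s1');need(r,(.502,.2485,.074))"
```

```text
avg F [-0.397 -0.03  -6.201] M [-0.0591  0.0028  0.0045] sd [0.0232 0.0465 0.0239] w 0.0432 t 5.025
t 5.075 pos [0.5014 0.2493 0.1944] F [-1.32  0.39 -5.95] M [-0.0839 -0.0791  0.0157] w 0.0433
shift [0.0011 0.0007 0.1204] turn [ 0.04  0.24 -0.  ]
```

View pics/s1.png

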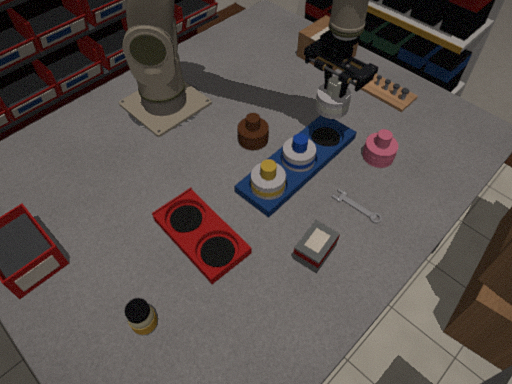

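White is lifted, and pocket 3 at (326,136) is empty. Next I tilt it the other way and compare.

Emit:
carry_out(
  increments="0 -8 0 0 0 0 0.03; 0 -16 0 0 0 0 0.03; 0 -24 0 0 0 0 0.03; 0 -24 0 0 0 0 0.03; 0 -24 0 0 0 0 0.03",
)

```text
time: 5.7
ee_pos: [0.5018, 0.2494, 0.1946]
eef_rot: [0.978, -0.0, -0.208, 0.0]
ft_force: [-0.9, 0.9, -5.2]
width: 0.043
```

Emit:
carry_out(
  increments="0 8 0 0 0 0 0.03; 0 16 0 0 0 0 0.03; 0 24 0 0 0 0 0.03; 0 24 0 0 0 0 0.03; 0 24 0 0 0 0 0.03",
)

```text
time: 6.32
ee_pos: [0.5016, 0.2498, 0.1957]
eef_rot: [1.0, 0.0, -0.0, -0.001]
ft_force: [0.4, -0.6, -7.2]
width: 0.0433
```

```bash
python3 -c "
from bench import r;from h import *
avg(r,10);need(r,(.502,.2485,.074))"
```

```text
avg F [-0.094  0.081 -6.361] M [-0.0633  0.0492  0.0127] sd [0.0326 0.034  0.0286] w 0.043 t 6.825
t 6.825 pos [0.5019 0.2493 0.1944] F [-0.55 -0.1  -6.12] M [-0.0784  0.0482  0.0372] w 0.043
shift [0.0002 0.0007 0.1204] turn [ 0.05  0.06 -0.02]
```

The difference is 0.046 ± 0.02 N m, which is ambiguous. The weight of 0.64 kg hints at a nut. I'll repeat with raw logging.

```bash
cat >> h.py <<'E'
def log(r,name,n=16):
    D=[]
    for i in range(n):
        s=r.read_state(); D.append(np.r_[s['time'],s['ft_force'],s['torque'],s['joint_torque'],s['ee_pos'],s['joint_vel'],s['eef_rot']]); r.camera("top")
    D=np.array(D); np.save(name+".npy",D)
    print("F",D[:,1:4].mean(0).round(3),"M",D[:,4:7].mean(0).round(4),"sdF",D[:,1:4].std(0).round(3),"sdM",D[:,4:7].std(0).round(4))
    print("corr Fx,My",np.corrcoef(D[:,1],D[:,5])[0,1].round(2),"corr Fy,Mx",np.corrcoef(D[:,2],D[:,4])[0,1].round(2))
    print("jt",D[:,7:14].mean(0).round(4),"sd",D[:,7:14].std(0).round(4),"t",D[-1,0])
    return D
E
python3 -c "
from bench import r;from h import *
log(r,'wB')"
```

```text
F [-0.097 -0.018 -6.069] M [-0.0685  0.0907  0.0006] sdF [0.371 0.3   0.215] sdM [0.0293 0.0343 0.026 ]
corr Fx,My 0.0 corr Fy,Mx 0.38
jt [ 2.10000e-02 -5.22500e+01  3.68890e+00 -4.07744e+01 -3.90000e-02
 -2.77000e-02  8.00000e-04] sd [0.0233 0.0357 0.012  0.0059 0.0007 0.0018 0.0009] t 7.575
```

Emit:
carry_out(
  increments="0 9 0 0 0 0 0.03; 0 18 0 0 0 0 0.03; 0 26 0 0 0 0 0.03; 0 26 0 0 0 0 0.03; 0 26 0 0 0 0 0.03",
)

```text
time: 8.25
ee_pos: [0.5022, 0.2493, 0.1951]
eef_rot: [0.975, -0.0, 0.224, 0.0]
ft_force: [0.6, 0.4, -4.9]
width: 0.0436
```

Emit:
carry_out(
  increments="0 -9 0 0 0 0 0.03; 0 -18 0 0 0 0 0.03; 0 -26 0 0 0 0 0.03; 0 -26 0 0 0 0 0.03; 0 -26 0 0 0 0 0.03",
)

```text
time: 8.88
ee_pos: [0.5028, 0.2492, 0.1949]
eef_rot: [1.0, -0.001, -0.0, 0.0]
ft_force: [0.5, 1.0, -5.5]
width: 0.0433
```

```bash
python3 -c "
from bench import r;from h import *
log(r,'wA');need(r,(.502,.2485,.074))"
```

```text
F [-0.018  0.165 -6.091] M [-0.0829  0.0139  0.0069] sdF [0.506 0.568 0.397] sdM [0.0362 0.029  0.0275]
corr Fx,My -0.13 corr Fy,Mx 0.18
jt [ 1.37000e-01 -5.10282e+01  4.30030e+00 -4.07405e+01 -7.98000e-02
  3.60000e-02  3.80000e-03] sd [0.2804 0.5399 0.1909 0.2189 0.0214 0.0255 0.027 ] t 9.625
t 9.675 pos [0.5022 0.2493 0.195 ] F [ 0.07  0.5  -6.51] M [-0.142  -0.0331  0.0287] w 0.0432
shift [0.0002 0.0008 0.121 ] turn [ 0.    0.15 -0.05]
```

```bash
python3 -c "
import numpy as np
for n in 'wB','wA':
    D=np.load(n+'.npy'); print(n,D[:,12].round(4),D[:,5].round(3))"
```

```text
wB [-0.0227 -0.0245 -0.026  -0.0271 -0.0277 -0.0283 -0.0285 -0.0287 -0.0287
 -0.0292 -0.0287 -0.0287 -0.0289 -0.0288 -0.0286 -0.0288] [0.048 0.091 0.116 0.106 0.099 0.086 0.113 0.066 0.07  0.13  0.025 0.148
 0.046 0.14  0.103 0.063]
wA [ 0.0517 -0.0114 -0.0154 -0.0025  0.012   0.0248  0.0344  0.0417  0.0468
  0.0508  0.0536  0.0555  0.0571  0.0582  0.0588  0.0593] [ 0.033  0.067  0.054 -0.016 -0.009  0.057  0.011 -0.016  0.042 -0.007
 -0.016  0.031 -0.009 -0.018 -0.005  0.025]
```

Joint 6 torque settles at −0.029 N m on one side and +0.060 on the other. That 0.089 N m shift means white holds a nut, so I carry it to the tray pocket at (0.5595, −0.260).

Emit:
carry_out(
  increments="0 0 0 0.002 0.02 -0.005 0.03; 0 0 0 0.007 0.06 -0.01 0.03; 0 0 0 0.012 0.105 -0.01 0.03; 0 0 0 0.017 0.15 -0.01 0.03; 0 0 0 0.022 0.195 -0.01 0.03",
)

```text
time: 10.3
ee_pos: [0.524, 0.0518, 0.2054]
eef_rot: [1.0, -0.001, -0.001, -0.0]
ft_force: [1.1, -0.4, -5.4]
width: 0.0434
```

Emit:
carry_out(
  increments="0 0 0 0.005 0.045 0 0.03; 0 0 0 0.010 0.09 0 0.03; 0 0 0 0.015 0.135 0 0.03; 0 0 0 0.02 0.18 0 0.03; 0 0 0 0.025 0.225 0 0.03",
)

```text
time: 10.92
ee_pos: [0.5482, -0.1755, 0.2057]
eef_rot: [1.0, -0.001, -0.001, -0.0]
ft_force: [0.5, -0.0, -6.1]
width: 0.0432
```

```bash
python3 -c "
from bench import r;from h import *
need(r,(.5595,-.2595,.12))"
```

```text
t 10.925 pos [ 0.5482 -0.1755  0.2057] F [ 0.47 -0.01 -6.09] M [-0.0382 -0.085  -0.0184] w 0.0432
shift [0.0116 0.084  0.0857] turn [-0.02  0.09 -0.13]
```

Emit:
carry_out(
  increments="0 0 0 0.004 0.03 0.01 0.03; 0 0 0 0.009 0.06 0.03 0.03; 0 0 0 0.0115 0.08 0.055 0.03; 0 0 0 0.0115 0.084 0.078 0.03; 0 0 0 0.0115 0.084 0.0857 0.03",
)

```text
time: 11.55
ee_pos: [0.5582, -0.2603, 0.1189]
eef_rot: [1.0, -0.002, -0.002, -0.0]
ft_force: [-0.5, 0.6, -5.6]
width: 0.043
```

```bash
python3 -c "
from bench import r;from h import *
snap(r,'top','t2');snap(r,'scene','s2');snap(r,'wrist','w2');need(r,(.5595,-.2595,.0717))
a=cv2.imread('pics/t2.png')[140:290,250:400];b=cv2.imread('pics/s2.png')[160:310,140:290];c=cv2.imread('pics/w2.png')
cv2.imwrite('pics/c2.png',np.hstack([cv2.resize(x,(390,390),interpolation=cv2.INTER_CUBIC) for x in (a,b)]))"
```

```text
t 11.7 pos [ 0.5596 -0.2594  0.1206] F [ 0.24  0.41 -5.29] M [-0.0427  0.0101 -0.0187] w 0.0435
shift [-0.0001  0.0002  0.0489] turn [-0.02  0.06 -0.1 ]
```

View pics/c2.png

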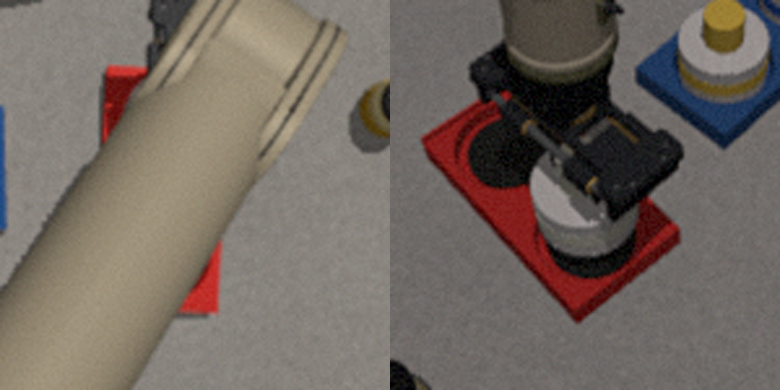

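View pics/w2.png

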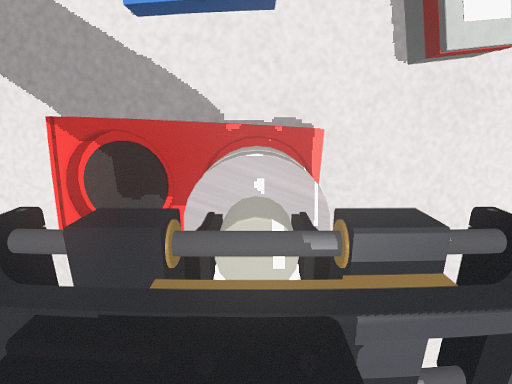

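```bash
python3 -c "
from h import *
f=load('w2');W=world(f);z=W[...,2];hsv=cv2.cvtColor(f['p'],cv2.COLOR_BGR2HSV)
m=(cv2.inRange(hsv,(0,150,80),(8,255,255))>0)&(f['d']>0)&(z>.024)&(z<.036)
m[:, 330:]=0; m[210:]=0
q=W[m];print(np.median(q[:,2]))
# top (+y) edge line: max y per x bin ; right (+x) edge
for x0 in np.arange(.38,.62,.03):
    s=q[(q[:,0]>x0)&(q[:,0]<x0+.01)]
    if len(s): print(round(x0+.005,3),s[:,1].max().round(4))
for y0 in np.arange(-.25,-.19,.015):
    s=q[(q[:,1]>y0)&(q[:,1]<y0+.008)]
    if len(s): print('y',round(y0+.004,3),s[:,0].min().round(4),s[:,0].max().round(4))
"
```

```text
0.029437437771540426
0.385 -0.187
0.415 -0.1886
0.445 -0.1901
0.475 -0.1923
0.505 -0.1935
0.535 -0.1946
0.565 -0.1965
0.595 -0.1983
y -0.246 0.3633 0.613
y -0.231 0.3641 0.6103
y -0.216 0.3651 0.6105
y -0.201 0.3665 0.6118
```

```bash
python3 -c "
from h import *
f=load('w2');a=f['p'].copy()
Ti=np.linalg.inv(f['extrinsics']);K=f['K']
def proj(P):
    c=np.c_[P,np.ones(len(P))]@Ti.T; x=c[:,:2]/c[:,2:3]; r2=(x**2).sum(1,keepdims=True); x=x*(1+f['k1']*r2)
    return x*[K[0,0],K[1,1]]+[K[0,2],K[1,2]]
S=3
x0,y0=40,100
b=cv2.resize(a[100:240,40:300+40],None,fx=2.6,fy=2.6,interpolation=cv2.INTER_CUBIC)
t=np.linspace(0,2*np.pi,200)
for (cx,cy),col in (((.5595,-.260),(0,255,0)),((.5545,-.2615),(255,255,0)),((.425,-.2525),(0,255,0)),((.420,-.254),(255,255,0))):
    p=proj(np.c_[cx+.054*np.cos(t),cy+.054*np.sin(t),np.full(200,.03)])
    for q in ((p-[40,100]+.5)*2.6).astype(int): cv2.circle(b,tuple(map(int,q)),0,col,-1)
cv2.imwrite('pics/c3.png',b)"
```

```text
(no output)
```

View pics/c3.png

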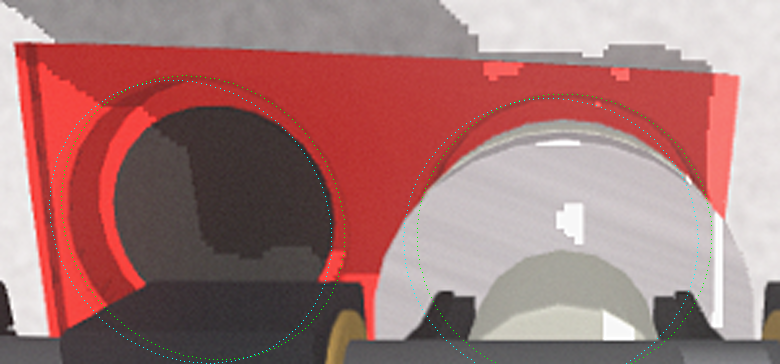

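The green circles, drawn for pocket centres (0.5595, −0.260) and (0.425, −0.2525), match the rims in the wrist view. The can sits over its pocket, so I lower it.

Emit:
carry_out(
  increments="0 0 0 0 0 0.01 0.03; 0 0 0 0 0 0.02 0.03; 0 0 0 0 0 0.03 0.03; 0 0 0 0 0 0.038 0.03; 0 0 0 0 0 0.042 0.03",
)

```text
time: 12.32
ee_pos: [0.5593, -0.2593, 0.0779]
eef_rot: [1.0, -0.001, -0.001, -0.0]
ft_force: [-0.5, 0.3, -6.6]
width: 0.0428
```

Emit:
carry_out(
  increments="0 0 0 0 0 0.002 0.03; 0 0 0 0 0 0.004 0.03; 0 0 0 0 0 0.006 0.03; 0 0 0 0 0 0.006 0.03; 0 0 0 0 0 0.006 0.03",
)

```text
time: 12.95
ee_pos: [0.5594, -0.2593, 0.0722]
eef_rot: [1.0, -0.001, -0.001, -0.0]
ft_force: [-2.5, 0.8, -0.7]
width: 0.0432
```

```bash
python3 -c "
from bench import r;from h import *
need(r,(.5595,-.2595,.0717))"
```

```text
t 12.95 pos [ 0.5594 -0.2593  0.0722] F [-2.54  0.84 -0.66] M [ 0.1308  0.4736 -0.0241] w 0.0432
shift [0.0001 0.0002 0.0005] turn [-0.03  0.09 -0.11]
```

Emit:
carry_out(
  increments="0 0 0 0 0 0 0.06; 0 0 0 0 0 0 0.087; 0 0 0 0 0 0 0.087; 0 0 0 0 0 -0.005 0.087; 0 0 0 0 0 -0.02 0.087",
)

```text
time: 13.58
ee_pos: [0.5591, -0.2592, 0.0925]
eef_rot: [1.0, -0.001, -0.001, -0.0]
ft_force: [0.4, 0.3, -0.1]
width: 0.0832
```

Emit:
carry_out(
  increments="0 0 0 0 -0.005 -0.04 0.087; 0 0 0 -0.005 -0.03 -0.085 0.087; 0 0 0 -0.01 -0.08 -0.105 0.087; 0 0 0 -0.018 -0.13 -0.105 0.087; 0 0 0 -0.026 -0.18 -0.105 0.087",
)

```text
time: 14.2
ee_pos: [0.5336, -0.0779, 0.1991]
eef_rot: [1.0, -0.001, -0.0, -0.001]
ft_force: [1.6, 0.2, -0.2]
width: 0.0871
```

```bash
cat >> h.py <<'E'
def tops(f,lo=.1,hi=.122,minpx=60):
    W=world(f);z=W[...,2]
    m=((z>lo)&(z<hi)&(f['d']>0)).astype(np.uint8)
    n,l,st,c=cv2.connectedComponentsWithStats(m)
    for i in range(1,n):
        if minpx<st[i,4]<4000:
            q=W[l==i]; (cx,cy),rr=cv2.minEnclosingCircle(q[:,:2].astype(np.float32))
            if rr<.03: print(c[i].round(),st[i,4],"mean",q.mean(0).round(4),"circ",round(cx,4),round(cy,4),round(rr,4))
E
python3 -c "
from bench import r;from h import *
need(r,(.5097,-.0218,.17))
for c in ('scene','wrist'): f=snap(r,c,c+'3');print(c);tops(f)
need(r,(.5097,-.0218,.17))
a=cv2.imread('pics/scene3.png')
cv2.imwrite('pics/c4.png',cv2.resize(a[160:310,140:340],(800,600),interpolation=cv2.INTER_CUBIC))"
```

```text
t 14.2 pos [ 0.5336 -0.0779  0.1991] F [ 1.61  0.23 -0.19] M [-0.0428 -0.0212 -0.0368] w 0.0871
shift [-0.024  -0.0561  0.0292] turn [-0.06  0.04 -0.13]
scene
[266. 166.] 130 mean [ 0.5084 -0.0289  0.1088] circ 0.5088 -0.0241 0.0215
[214. 232.] 257 mean [ 0.5623 -0.2606  0.1092] circ 0.5598 -0.2592 0.0232
wrist
[224.   4.] 317 mean [0.5052 0.0932 0.1064] circ 0.5048 0.0979 0.0166
[229. 141.] 1778 mean [ 0.5085 -0.0219  0.1082] circ 0.5083 -0.0223 0.0221
t 14.3 pos [ 0.5337 -0.0731  0.1986] F [-0.92 -0.04 -0.62] M [-0.0398  0.0267  0.0298] w 0.0873
shift [-0.0237 -0.0513  0.0289] turn [-0.21  0.1   0.33]
```

View pics/c4.png

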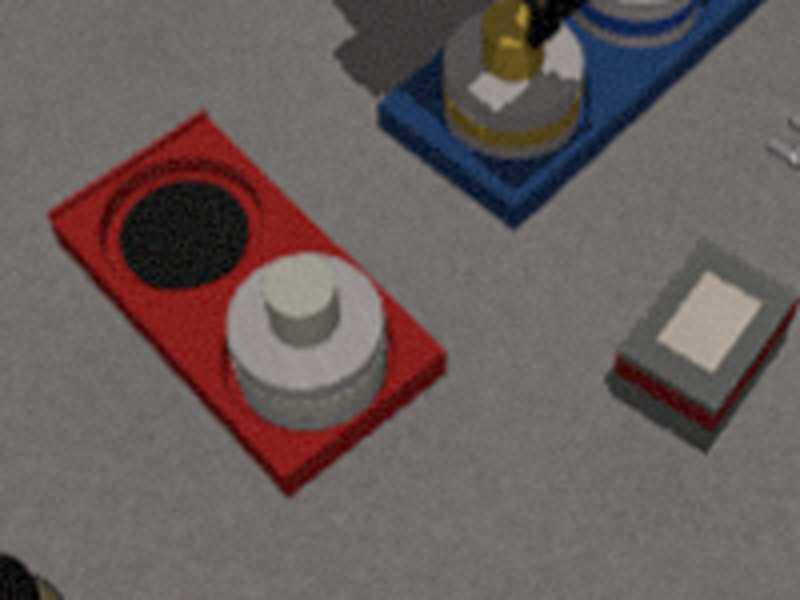

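White stands home in the tray with its cap top at z 0.109 m. Next is yellow at (0.509, −0.022), seen at (266,166) in the scene view.

Emit:
carry_out(
  increments="0 0 0 -0.012 -0.025 0.01 0.087; 0 0 0 -0.024 -0.051 0.025 0.087; 0 0 0 -0.024 -0.051 0.06 0.087; 0 0 0 -0.024 -0.051 0.1 0.087; 0 0 0 -0.024 -0.051 0.12 0.087",
)

```text
time: 14.92
ee_pos: [0.5087, -0.0224, 0.078]
eef_rot: [1.0, 0.003, -0.001, -0.002]
ft_force: [-0.4, -0.1, 0.5]
width: 0.0869
```

```bash
python3 -c "
from bench import r;from h import *
need(r,(.509,-.0222,.0722))"
```

```text
t 14.925 pos [ 0.5087 -0.0224  0.078 ] F [-0.37 -0.09  0.54] M [-0.058  -0.0066  0.0145] w 0.0869
shift [ 0.0003 -0.0001  0.0058] turn [-0.19  0.15  0.29]
```

Emit:
carry_out(
  increments="0 0 0 0 0 0.0055 0.087; 0 0 0 0 0 0.0055 0.03; 0 0 0 0 0 0.0055 0.03; 0 0 0 0 0 0.0055 0.03; 0 0 0 0 0 0.0055 0.03",
)

```text
time: 15.55
ee_pos: [0.509, -0.0223, 0.0729]
eef_rot: [1.0, 0.003, -0.001, -0.002]
ft_force: [0.2, 0.3, 0.5]
width: 0.0548
```

Emit:
carry_out(
  increments="0 0 0 0 0 0 0.03; 0 0 0 0 0 -0.015 0.03; 0 0 0 0 0 -0.045 0.03; 0 0 0 0 0 -0.085 0.03; 0 0 0 0 0 -0.12 0.03",
)

```text
time: 16.18
ee_pos: [0.509, -0.023, 0.1948]
eef_rot: [1.0, 0.002, -0.001, -0.002]
ft_force: [0.1, 0.0, -5.1]
width: 0.0433
```

Emit:
carry_out(
  increments="0 9 0 0 0 0 0.03; 0 18 0 0 0 0 0.03; 0 26 0 0 0 0 0.03; 0 26 0 0 0 0 0.03; 0 26 0 0 0 0 0.03",
)

```text
time: 16.8
ee_pos: [0.5095, -0.0234, 0.1958]
eef_rot: [0.975, 0.001, 0.223, -0.002]
ft_force: [-0.2, 0.4, -5.2]
width: 0.0432
```

Emit:
carry_out(
  increments="0 -9 0 0 0 0 0.03; 0 -18 0 0 0 0 0.03; 0 -26 0 0 0 0 0.03; 0 -26 0 0 0 0 0.03; 0 -26 0 0 0 0 0.03",
)

```text
time: 17.42
ee_pos: [0.5101, -0.0237, 0.1958]
eef_rot: [1.0, 0.002, -0.001, -0.001]
ft_force: [0.4, -0.1, -5.0]
width: 0.0435
```

```bash
python3 -c "
from bench import r;from h import *
D=log(r,'yA',18);print(D[:,12].round(3));need(r,(.509,-.0222,.0722))"
```

```text
F [-0.017  0.121 -4.733] M [-0.0831  0.0515  0.0054] sdF [0.481 0.484 0.473] sdM [0.0307 0.0224 0.0355]
corr Fx,My 0.32 corr Fy,Mx -0.44
jt [-1.05400e-01 -3.34341e+01  2.86310e+00 -4.00292e+01 -9.11000e-02
  4.90000e-02  9.00000e-04] sd [0.2264 0.9849 0.1435 0.214  0.0445 0.0237 0.02  ] t 18.275
[ 0.076  0.009 -0.001  0.008  0.021  0.033  0.042  0.049  0.055  0.059
  0.062  0.064  0.066  0.067  0.067  0.068  0.068  0.068]
t 18.325 pos [ 0.5095 -0.0234  0.1957] F [ 0.26  0.55 -4.39] M [-0.0334  0.0495 -0.0018] w 0.0432
shift [-1.000e-04 -7.000e-04  1.235e-01] turn [-0.22  0.18  0.21]
```

Emit:
carry_out(
  increments="0 -9 0 0 0 0 0.03; 0 -18 0 0 0 0 0.03; 0 -26 0 0 0 0 0.03; 0 -26 0 0 0 0 0.03; 0 -26 0 0 0 0 0.03",
)

```text
time: 18.95
ee_pos: [0.5098, -0.0239, 0.196]
eef_rot: [0.974, 0.002, -0.225, -0.001]
ft_force: [-0.5, -0.7, -3.5]
width: 0.0432
```

Emit:
carry_out(
  increments="0 9 0 0 0 0 0.03; 0 18 0 0 0 0 0.03; 0 26 0 0 0 0 0.03; 0 26 0 0 0 0 0.03; 0 26 0 0 0 0 0.03",
)

```text
time: 19.58
ee_pos: [0.5098, -0.0232, 0.1969]
eef_rot: [1.0, 0.002, 0.0, -0.003]
ft_force: [0.2, -1.0, -4.6]
width: 0.043
```

```bash
python3 -c "
from bench import r;from h import *
D=log(r,'yB',18);print(D[:,12].round(3));need(r,(.509,-.0222,.0722))"
```

```text
F [ 0.011  0.09  -4.799] M [-0.0827  0.0462  0.0015] sdF [0.548 0.518 0.479] sdM [0.0336 0.0239 0.0175]
corr Fx,My 0.3 corr Fy,Mx 0.04
jt [-1.02000e-02 -3.23735e+01  3.30290e+00 -3.98656e+01 -6.88000e-02
  6.34000e-02  2.60000e-03] sd [0.0448 0.9057 0.1753 0.2618 0.0334 0.0227 0.0153] t 20.425
[0.045 0.108 0.112 0.101 0.087 0.076 0.068 0.062 0.057 0.053 0.05  0.049
 0.047 0.046 0.045 0.045 0.044 0.045]
t 20.475 pos [ 0.5098 -0.0239  0.196 ] F [-0.14 -0.74 -4.01] M [-0.0652 -0.0088  0.015 ] w 0.0434
shift [-0.0008 -0.0013  0.1238] turn [-0.19 -0.01  0.18]
```

Yellow shows no shift: My is 0.0515 against 0.0462 N m, sd of the mean about 0.008. The description is suggestive, so I'll check once more at a steeper tilt.

Emit:
carry_out(
  increments="0 -9 0 0 0 0 0.03; 0 -18 0 0 0 0 0.03; 0 -27 0 0 0 0 0.03; 0 -36 0 0 0 0 0.03; 0 -36 0 0 0 0 0.03",
)

```text
time: 21.1
ee_pos: [0.5103, -0.0236, 0.192]
eef_rot: [0.95, 0.002, -0.312, 0.0]
ft_force: [-0.7, 0.6, -5.2]
width: 0.0426
```

Emit:
carry_out(
  increments="0 9 0 0 0 0 0.03; 0 18 0 0 0 0 0.03; 0 27 0 0 0 0 0.03; 0 36 0 0 0 0 0.03; 0 36 0 0 0 0 0.03",
)

```text
time: 21.72
ee_pos: [0.5083, -0.023, 0.1933]
eef_rot: [1.0, 0.002, -0.0, -0.005]
ft_force: [-0.5, 0.5, -4.6]
width: 0.0432
```

```bash
python3 -c "
from bench import r;from h import *
D=log(r,'yB2',18);print(D[:,12].round(3));need(r,(.509,-.0222,.0722))"
```

```text
F [ 0.256  0.116 -4.879] M [-0.069   0.0334 -0.0042] sdF [0.664 0.511 0.395] sdM [0.0243 0.0402 0.0274]
corr Fx,My -0.46 corr Fy,Mx -0.13
jt [-7.65000e-02 -3.11863e+01  4.36780e+00 -3.93124e+01  5.09000e-02
 -2.23000e-02 -7.80000e-02] sd [0.2198 1.4035 0.3275 0.7747 0.2559 0.3808 0.2319] t 22.575
[-1.5   -0.449 -0.025  0.11   0.14   0.137  0.126  0.116  0.108  0.103
  0.098  0.095  0.093  0.091  0.09   0.089  0.088  0.088]
t 22.625 pos [ 0.5103 -0.0236  0.1921] F [ 0.19  0.5  -4.68] M [-0.1416  0.0297 -0.0101] w 0.043
shift [-0.0007 -0.0013  0.1199] turn [-0.06  0.33  0.25]
```

Emit:
carry_out(
  increments="0 9 0 0 0 0 0.03; 0 18 0 0 0 0 0.03; 0 27 0 0 0 0 0.03; 0 36 0 0 0 0 0.03; 0 36 0 0 0 0 0.03",
)

```text
time: 23.25
ee_pos: [0.507, -0.0244, 0.1892]
eef_rot: [0.953, 0.001, 0.304, -0.001]
ft_force: [0.3, -0.3, -4.8]
width: 0.043
```

Emit:
carry_out(
  increments="0 -9 0 0 0 0 0.03; 0 -18 0 0 0 0 0.03; 0 -27 0 0 0 0 0.03; 0 -36 0 0 0 0 0.03; 0 -36 0 0 0 0 0.03",
)

```text
time: 23.88
ee_pos: [0.5099, -0.0226, 0.1908]
eef_rot: [1.0, 0.004, -0.006, 0.001]
ft_force: [-0.7, -0.4, -5.0]
width: 0.0434
```

```bash
python3 -c "
from bench import r;from h import *
D=log(r,'yA2',18);print(D[:,12].round(3));need(r,(.509,-.0227,.0732))"
```

```text
F [-0.116  0.219 -4.652] M [-0.082   0.0453 -0.0143] sdF [0.528 0.903 0.459] sdM [0.0808 0.0279 0.0211]
corr Fx,My -0.28 corr Fy,Mx 0.76
jt [ -0.1705 -24.9203   5.5717 -39.5317  -0.1223   0.1678   0.0766] sd [0.994  1.1833 0.8816 0.822  0.3479 0.1575 0.2348] t 24.725
[-0.032  0.268  0.733  0.369  0.182  0.117  0.101  0.101  0.106  0.111
  0.115  0.118  0.12   0.121  0.122  0.123  0.123  0.123]
t 24.775 pos [ 0.5071 -0.0245  0.1892] F [-0.27  0.7  -5.51] M [-0.0979  0.0239  0.0099] w 0.043
shift [ 0.0031 -0.0016  0.116 ] turn [-0.07  0.58  0.2 ]
```

FT shows no shift again (0.033 against 0.045 N m), so yellow is quiet. I return it to its own pocket.

Emit:
carry_out(
  increments="0 0.5 0 0.002 -0.001 0.02 0.03; 0 0.6 0.2 0.0025 -0.002 0.045 0.03; 0 0.6 0.2 0.0025 -0.002 0.065 0.03; 0 0.6 0.2 0.0025 -0.002 0.08 0.03; 0 0.6 0.2 0.0025 -0.002 0.08 0.03",
)

```text
time: 25.4
ee_pos: [0.5081, -0.0225, 0.1084]
eef_rot: [1.0, -0.0, -0.001, -0.0]
ft_force: [-1.0, -0.1, -4.6]
width: 0.0434
```

```bash
python3 -c "
from bench import r;from h import *
need(r,(.509,-.0225,.0732))"
```

```text
t 25.4 pos [ 0.5081 -0.0225  0.1084] F [-0.95 -0.1  -4.55] M [-0.1276  0.0865  0.0315] w 0.0434
shift [0.0009 0.     0.0352] turn [-0.02  0.07 -0.01]
```

Emit:
carry_out(
  increments="0 0 0 0.0008 0 0.008 0.03; 0 0 0 0.0008 0 0.016 0.03; 0 0 0 0.0008 0 0.024 0.03; 0 0 0 0.0008 0 0.03 0.03; 0 0 0 0.0008 0 0.032 0.03",
)

```text
time: 26.02
ee_pos: [0.5087, -0.0225, 0.076]
eef_rot: [1.0, -0.0, -0.001, -0.0]
ft_force: [-0.0, 0.3, -4.5]
width: 0.0434
```

Emit:
carry_out(
  increments="0 0 0 0 0 0.002 0.03; 0 0 0 0 0 0.0035 0.03; 0 0 0 0 0 0.0035 0.03; 0 0 0 0 0 0.0035 0.06; 0 0 0 0 0 0.0035 0.087",
)

```text
time: 26.65
ee_pos: [0.5092, -0.0224, 0.0728]
eef_rot: [1.0, -0.0, -0.0, -0.0]
ft_force: [0.3, 0.3, -0.1]
width: 0.0558
```

```bash
python3 -c "
from bench import r;from h import *
need(r,(.5047,.1125,.19))"
```

```text
t 26.65 pos [ 0.5092 -0.0224  0.0728] F [ 0.31  0.28 -0.08] M [-0.0951  0.0203 -0.0334] w 0.0558
shift [-0.0046 -0.135  -0.1172] turn [-0.01  0.04 -0.01]
```

Emit:
carry_out(
  increments="0 0 0 0 0 0 0.087; 0 0 0 0 0 -0.002 0.087; 0 0 0 0 0 -0.02 0.087; 0 0 0 0 0 -0.05 0.087; 0 0 0 -0.001 -0.03 -0.08 0.087",
)

```text
time: 27.28
ee_pos: [0.5085, 0.0055, 0.1549]
eef_rot: [1.0, -0.002, 0.0, 0.0]
ft_force: [0.2, 0.9, 0.4]
width: 0.0867
```

Emit:
carry_out(
  increments="0 0 0 -0.001 -0.035 -0.01 0.087; 0 0 0 -0.003 -0.07 -0.02 0.087; 0 0 0 -0.004 -0.1 -0.02 0.087; 0 0 0 -0.004 -0.105 0 0.087; 0 0 0 -0.004 -0.105 0 0.087",
)

```text
time: 27.9
ee_pos: [0.5045, 0.1105, 0.1549]
eef_rot: [1.0, -0.002, -0.0, 0.001]
ft_force: [-0.3, 0.5, 0.4]
width: 0.0868
```

```bash
python3 -c "
from bench import r;from h import *
for c in ('scene','wrist'): f=snap(r,c,c+'4');print(c);tops(f)
need(r,(.5047,.1125,.0732))"
```

```text
scene
[300. 140.] 166 mean [0.5083 0.1084 0.1089] circ 0.5065 0.1108 0.0222
[268. 166.] 183 mean [ 0.5121 -0.0254  0.1088] circ 0.5097 -0.0229 0.0223
[214. 232.] 257 mean [ 0.5622 -0.2606  0.1091] circ 0.5598 -0.2598 0.0233
wrist
[255. 202.] 2268 mean [0.5041 0.1134 0.1085] circ 0.5044 0.1121 0.0222
t 28.0 pos [0.5053 0.1097 0.1558] F [ 0.23  0.03 -0.18] M [-0.1103  0.0316  0.0505] w 0.0873
shift [-0.0007 -0.0028  0.0826] turn [ 0.02 -0.04 -0.34]
```

View pics/scene4.png

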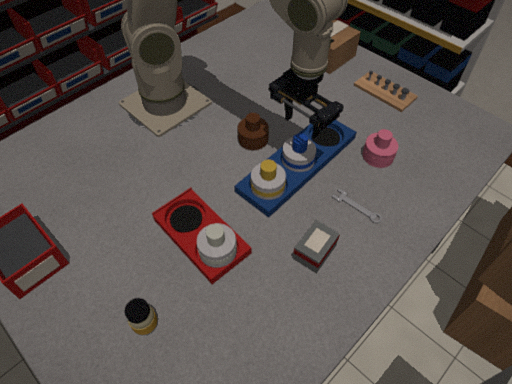

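Yellow is back home at (268,166), and white is in the tray at (214,232). Blue is next at (300,140). The brown look-alike at (253,130) lies outside the rack.

Emit:
carry_out(
  increments="0 0 0 -0.0005 -0.0025 0.01 0.087; 0 0 0 -0.0005 -0.0025 0.035 0.087; 0 0 0 -0.0005 -0.0025 0.06 0.087; 0 0 0 -0.0005 -0.0025 0.08 0.087; 0 0 0 -0.0005 -0.0025 0.082 0.087",
)

```text
time: 28.62
ee_pos: [0.5043, 0.1116, 0.0728]
eef_rot: [1.0, -0.003, -0.0, 0.001]
ft_force: [0.3, 1.0, 0.5]
width: 0.0868
```

Emit:
carry_out(
  increments="0 0 0 0 0 0.001 0.03; 0 0 0 0 0 0.001 0.03; 0 0 0 0 0 0.001 0.03; 0 0 0 0 0 0.001 0.03; 0 0 0 0 0 0.001 0.03",
)

```text
time: 29.25
ee_pos: [0.5043, 0.1117, 0.072]
eef_rot: [1.0, -0.003, -0.0, 0.001]
ft_force: [-3.3, -0.0, 0.8]
width: 0.0451
```

Emit:
carry_out(
  increments="0 0 0 0 0 0 0.03; 0 0 0 0 0 -0.015 0.03; 0 0 0 0 0 -0.045 0.03; 0 0 0 0 0 -0.085 0.03; 0 0 0 0 0 -0.12 0.03",
)

```text
time: 29.88
ee_pos: [0.5044, 0.1114, 0.1938]
eef_rot: [1.0, -0.004, -0.0, 0.001]
ft_force: [0.5, 1.0, -4.4]
width: 0.0431
```

Emit:
carry_out(
  increments="0 9 0 0 0 0 0.03; 0 18 0 0 0 0 0.03; 0 26 0 0 0 0 0.03; 0 26 0 0 0 0 0.03; 0 26 0 0 0 0 0.03",
)

```text
time: 30.5
ee_pos: [0.5048, 0.1105, 0.1943]
eef_rot: [0.975, -0.005, 0.224, 0.001]
ft_force: [0.0, -0.4, -3.6]
width: 0.0432
```

Emit:
carry_out(
  increments="0 -9 0 0 0 0 0.03; 0 -18 0 0 0 0 0.03; 0 -26 0 0 0 0 0.03; 0 -26 0 0 0 0 0.03; 0 -26 0 0 0 0 0.03",
)

```text
time: 31.12
ee_pos: [0.5073, 0.1101, 0.1953]
eef_rot: [1.0, -0.005, 0.0, 0.003]
ft_force: [0.9, 0.1, -3.8]
width: 0.0433
```

```bash
python3 -c "
from bench import r;from h import *
D=log(r,'bA',18);print(D[:,12].round(3));need(r,(.5047,.1125,.0732))"
```

```text
F [-0.055 -0.145 -3.464] M [-0.1107 -0.0023 -0.0035] sdF [0.49  0.558 0.441] sdM [0.0279 0.0264 0.0325]
corr Fx,My 0.16 corr Fy,Mx -0.15
jt [-2.98000e-02 -2.33893e+01  7.93420e+00 -3.90073e+01 -2.23400e-01
  1.10300e-01  1.06600e-01] sd [0.0847 1.066  0.1534 0.3646 0.3896 0.1139 0.3109] t 31.975
[0.555 0.224 0.09  0.051 0.046 0.053 0.062 0.069 0.075 0.079 0.082 0.084
 0.085 0.086 0.086 0.087 0.087 0.087]
t 32.025 pos [0.5047 0.1105 0.1943] F [-0.3  -0.35 -4.04] M [-0.0631 -0.03    0.0153] w 0.0432
shift [ 0.0002 -0.002   0.1211] turn [ 0.02  0.14 -0.55]
```

Emit:
carry_out(
  increments="0 -9 0 0 0 0 0.03; 0 -18 0 0 0 0 0.03; 0 -26 0 0 0 0 0.03; 0 -26 0 0 0 0 0.03; 0 -26 0 0 0 0 0.03",
)

```text
time: 32.65
ee_pos: [0.5051, 0.1102, 0.1945]
eef_rot: [0.974, -0.005, -0.224, -0.001]
ft_force: [-0.7, 0.4, -3.1]
width: 0.0434
```

Emit:
carry_out(
  increments="0 9 0 0 0 0 0.03; 0 18 0 0 0 0 0.03; 0 26 0 0 0 0 0.03; 0 26 0 0 0 0 0.03; 0 26 0 0 0 0 0.03",
)

```text
time: 33.28
ee_pos: [0.5045, 0.1112, 0.195]
eef_rot: [1.0, -0.004, -0.0, -0.001]
ft_force: [0.0, 0.5, -2.8]
width: 0.0434
```

```bash
python3 -c "
from bench import r;from h import *
D=log(r,'bB',18);print(D[:,12].round(3));need(r,(.5047,.1125,.0732))"
```

```text
F [-0.074 -0.128 -3.621] M [-0.0995  0.082  -0.0028] sdF [0.403 0.502 0.501] sdM [0.0434 0.0292 0.0297]
corr Fx,My -0.08 corr Fy,Mx -0.25
jt [-3.01200e-01 -2.37555e+01  8.67920e+00 -3.86590e+01 -6.49000e-02
 -1.50000e-02 -7.20000e-03] sd [0.6798 0.6817 0.0587 0.291  0.052  0.0486 0.0505] t 34.125
[-0.201 -0.025  0.03   0.036  0.026  0.015  0.005 -0.002 -0.007 -0.011
 -0.014 -0.015 -0.017 -0.017 -0.018 -0.018 -0.018 -0.018]
t 34.175 pos [0.5051 0.1103 0.1945] F [ 0.29  0.22 -3.34] M [-0.048   0.1241 -0.0013] w 0.0431
shift [-0.0005 -0.0023  0.1213] turn [ 0.04 -0.07 -0.56]
```

Blue shifts from −0.002 to +0.082 N m, so it has a nut. It goes to the near tray pocket at (0.425, −0.2525).

Emit:
carry_out(
  increments="0 0 0 -0.004 0.02 -0.005 0.03; 0 0 0 -0.013 0.06 -0.01 0.03; 0 0 0 -0.023 0.105 -0.01 0.03; 0 0 0 -0.033 0.15 -0.01 0.03; 0 0 0 -0.043 0.195 -0.01 0.03",
)

```text
time: 34.8
ee_pos: [0.4598, -0.0856, 0.2046]
eef_rot: [1.0, -0.005, 0.001, -0.001]
ft_force: [0.2, -0.3, -2.8]
width: 0.043
```

Emit:
carry_out(
  increments="0 0 0 -0.01 0.045 0 0.03; 0 0 0 -0.02 0.09 0 0.03; 0 0 0 -0.03 0.13 0.01 0.03; 0 0 0 -0.037 0.16 0.03 0.03; 0 0 0 -0.037 0.165 0.06 0.03",
)

```text
time: 35.42
ee_pos: [0.403, -0.241, 0.1557]
eef_rot: [1.0, -0.006, 0.01, 0.005]
ft_force: [0.2, 0.6, -3.9]
width: 0.0434
```

```bash
python3 -c "
from bench import r;from h import *
need(r,(.4247,-.2522,.12))"
```

```text
t 35.425 pos [ 0.403  -0.241   0.1557] F [ 0.24  0.57 -3.86] M [-0.0336  0.1933 -0.0361] w 0.0434
shift [0.0211 0.0107 0.0362] turn [ 0.52 -1.17 -0.69]
```

Emit:
carry_out(
  increments="0.5 -1 0 0.0211 0.0107 0.01 0.03; 0.5 -1.1 0 0.0211 0.0107 0.02 0.03; 0.5 -1.1 0 0.0211 0.0107 0.03 0.03; 0.5 -1.1 0 0.0211 0.0107 0.035 0.03; 0.5 -1.1 0 0.0211 0.0107 0.036 0.03",
)

```text
time: 36.05
ee_pos: [0.3977, -0.2361, 0.1384]
eef_rot: [1.0, -0.006, 0.013, 0.007]
ft_force: [-0.4, 0.5, -4.1]
width: 0.0432
```

```bash
python3 -c "
from bench import r;from h import *
snap(r,'scene','s5');f=snap(r,'wrist','w5');need(r,(.4247,-.2522,.0722))
b=cv2.imread('pics/s5.png')[160:310,140:290]
b=cv2.resize(b,(390,390),interpolation=cv2.INTER_CUBIC); c=cv2.resize(f['p'],(410,308)); c=np.vstack([c,np.zeros((82,410,3),np.uint8)])
cv2.imwrite('pics/c5.png',np.hstack([b,c]))"
```

```text
t 36.15 pos [ 0.3979 -0.2362  0.1386] F [-0.04 -0.6  -3.76] M [-0.0847  0.194  -0.0573] w 0.0431
shift [0.0253 0.0146 0.0673] turn [ 0.86 -1.51 -0.69]
```

View pics/c5.png

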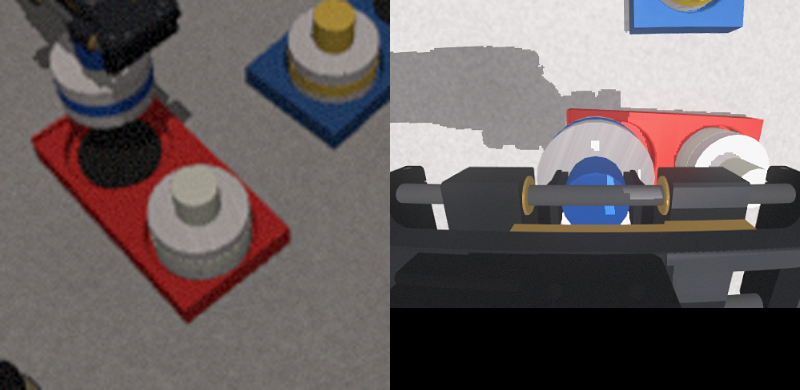

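```bash
python3 -c "
from bench import r
s=r.read_state();print(s['joint_positions'].round(3),s['joint_vel'].round(3),s['joint_torque'].round(2))"
```

```text
[-1.121e+00 -4.990e-01  1.339e+00  2.051e+00  5.270e-01  1.231e+00
 -1.000e-03] [-0.     0.002 -0.001 -0.005  0.     0.002 -0.001] [ 0.000e+00  2.042e+01 -1.763e+01 -3.463e+01  4.000e-02 -2.000e-01
 -1.000e-02]
```

The arm is jammed at the limits of joints 2 and 3, because the redundant elbow has drifted. I'll work out the kinematics to find a way out.

```bash
cat > fit.py <<'E'
import numpy as np, itertools
from scipy.spatial.transform import Rotation as R
from bench import r
s=r.read_state()
C=[(np.array([-1.14863803,0.332871,-0.06468905,1.46093261,0.0216251,1.34989142,-0.08849414]),np.array([0.26875485,0.56384434,0.22175862]),R.from_quat([0.845641557,0.533750749,-5.685e-4,4.1367e-4])),
(s['joint_positions'],s['ee_pos'],R.from_quat(s['eef_rot']))]
print(s['joint_positions'])
res=[]
for sg in itertools.product((1,-1),repeat=7):
  for off in np.arange(0,360,90):
    e=[]
    for q,p,Ro in C:
        M=R.identity()
        for i,a in enumerate('zyzyzyz'):
            M=M*R.from_euler(a,sg[i]*q[i])
        M=M*R.from_euler('z',off,degrees=True)
        e.append(np.degrees((M.inv()*Ro).magnitude()))
    res.append((sum(e),sg,off,np.round(e,2)))
res.sort(key=lambda t:t[0])
for x in res[:8]: print(x)
E
python3 fit.py
```

```text
[-1.12088546e+00 -4.98956147e-01  1.33859302e+00  2.05080256e+00
  5.27066803e-01  1.23136245e+00 -1.21886152e-03]
(np.float64(3.911684278033303e-06), (-1, 1, -1, 1, -1, 1, -1), np.int64(180), array([0., 0.]))
(np.float64(3.6436212109287514), (-1, -1, -1, -1, -1, -1, -1), np.int64(180), array([0.16, 3.48]))
(np.float64(10.280352485024185), (-1, 1, -1, 1, -1, 1, 1), np.int64(180), array([10.14,  0.14]))
(np.float64(13.627241760075632), (-1, -1, -1, -1, -1, -1, 1), np.int64(180), array([10.14,  3.49]))
(np.float64(61.35060104716631), (-1, -1, -1, -1, 1, -1, -1), np.int64(180), array([ 2.49, 58.86]))
(np.float64(62.875462711870625), (-1, 1, -1, 1, 1, 1, -1), np.int64(180), array([ 2.48, 60.4 ]))
(np.float64(66.38329986107404), (-1, 1, -1, -1, 1, -1, -1), np.int64(180), array([37.9 , 28.48]))
(np.float64(67.60794938283344), (-1, 1, -1, -1, 1, -1, 1), np.int64(180), array([39.26, 28.35]))
```

```bash
cat >> fit.py <<'E'
print('----')
sg=(-1,1,-1,1,-1,1,-1)
def frames(q):
    M=[R.identity()]
    for i,a in enumerate('zyzyzyz'): M.append(M[-1]*R.from_euler(a,sg[i]*q[i]))
    return [m.as_matrix() for m in M]
def cols(q):
    F=frames(q); z=np.array([0,0,1.]);x=np.array([1.,0,0])
    return np.stack([F[0]@z,F[2]@z,F[4]@z,F[7]@z],1)
A=np.vstack([cols(q) for q,_,_ in C]); b=np.hstack([p for _,p,_ in C])
L,_,rk,sv=np.linalg.lstsq(A,b,rcond=None); print(L,A@L-b,sv)
E
python3 fit.py | sed -n '/----/,$p'
```

```text
----
[1.38865842 0.48157088 0.48044795 1.5209088 ] [-0.04163977  0.01691315 -0.00480208 -0.0009464  -0.0015281   0.00480208] [2.43706186 1.35552688 0.47219378 0.01758939]
```

Emit:
carry_out(
  increments="0 0 0 0.01 0 -0.015 0.03; 0 0 0 0.02 0 -0.03 0.03; 0 0 0 0.03 0 -0.045 0.03; 0 0 0 0.045 0 -0.055 0.03; 0 0 0 0.06 0 -0.06 0.03",
)

```text
time: 36.78
ee_pos: [0.4452, -0.2295, 0.2068]
eef_rot: [1.0, -0.006, 0.019, 0.01]
ft_force: [0.9, 0.1, -4.0]
width: 0.0431
```

```bash
cat > st.py <<'E'
from bench import r
import json
s=r.read_state()
print(round(s['time'],3),s['joint_positions'].round(3),s['ee_pos'].round(4),s['eef_rot'].round(4),s['ft_force'].round(1))
open('cfg.jsonl','a').write(json.dumps([list(s['joint_positions']),list(s['ee_pos']),list(s['eef_rot'])])+'\n')
E
python3 st.py
```

```text
36.775 [-1.237 -0.499  1.339  1.887  0.515  1.363 -0.035] [ 0.4452 -0.2295  0.2068] [ 0.9997 -0.0059  0.0193  0.0104] [ 0.9  0.1 -4. ]
```

```bash
cat >> fit.py <<'E'
import json
for l in open('cfg.jsonl'):
    q,p,o=json.loads(l); C.append((np.array(q),np.array(p),R.from_quat(o)))
    m=R.from_matrix(frames(np.array(q))[7])*R.from_euler('z',180,degrees=True); print('ori err',np.degrees((m.inv()*C[-1][2]).magnitude()))
z=np.array([0,0,1.]);x=np.array([1.,0,0]);y=np.array([0,1.,0])
names=dict(h=(0,z),L1=(2,z),L2=(4,z),L3=(7,z),a1=(1,x),a2=(2,x),b1=(1,y),a3=(3,x),b3=(3,y),a4=(4,x),b5=(5,y),a5=(5,x),a6=(6,x),b4=(4,y),b2=(2,y),b6=(6,y))
base=['h','L1','L2','L3']
def tryfit(ns):
    A=np.vstack([np.stack([frames(q)[names[n][0]]@names[n][1] for n in ns],1) for q,_,_ in C]); b=np.hstack([p for _,p,_ in C])
    L=np.linalg.lstsq(A,b,rcond=1e-6)[0]; return np.abs(A@L-b).max(),dict(zip(ns,L.round(4)))
out=[]
ex=[n for n in names if n not in base]
for k in (0,1,2):
    for c in itertools.combinations(ex,k): out.append(tryfit(base+list(c)))
out.sort(key=lambda t:t[0]); 
for o in out[:14]: print(o)
E
python3 fit.py | sed -n '/----/,$p'
```

```text
----
[1.03519851 0.47672808 0.48110775 1.1623627 ] [-0.04187727  0.01654127 -0.0044387  -0.00108825 -0.00177659  0.0044387 ] [2.41913775 1.38739291 0.47147292 0.02503504]
ori err 2.3398568238963347e-14
(np.float64(2.220446049250313e-16), {'h': np.float64(-0.1989), 'L1': np.float64(0.4796), 'L2': np.float64(0.4901), 'L3': np.float64(-0.0722), 'a2': np.float64(-0.0099), 'b1': np.float64(-0.0456)})
(np.float64(2.220446049250313e-16), {'h': np.float64(0.4033), 'L1': np.float64(0.4101), 'L2': np.float64(0.4842), 'L3': np.float64(0.4556), 'a3': np.float64(0.018), 'b4': np.float64(-0.0465)})
(np.float64(2.220446049250313e-16), {'h': np.float64(-0.1832), 'L1': np.float64(0.5593), 'L2': np.float64(0.4569), 'L3': np.float64(0.0228), 'b5': np.float64(0.0443), 'b2': np.float64(-0.0877)})
(np.float64(2.220446049250313e-16), {'h': np.float64(0.4043), 'L1': np.float64(0.4119), 'L2': np.float64(0.501), 'L3': np.float64(0.4607), 'b4': np.float64(-0.0313), 'b6': np.float64(-0.0151)})
(np.float64(2.7755575615628914e-16), {'h': np.float64(0.689), 'L1': np.float64(0.4206), 'L2': np.float64(0.4894), 'L3':
[... 1131 characters left out ...]
.4148), 'L2': np.float64(1.0567), 'L3': np.float64(0.3719), 'b3': np.float64(-0.0463), 'a6': np.float64(0.543)})
(np.float64(3.3306690738754696e-16), {'h': np.float64(0.2547), 'L1': np.float64(0.4494), 'L2': np.float64(0.4898), 'L3': np.float64(0.3493), 'b3': np.float64(-0.0233), 'b2': np.float64(-0.0223)})
(np.float64(3.3306690738754696e-16), {'h': np.float64(1.2701), 'L1': np.float64(0.4928), 'L2': np.float64(0.5007), 'L3': np.float64(1.2927), 'a4': np.float64(0.1128), 'b4': np.float64(-0.0471)})
(np.float64(3.3306690738754696e-16), {'h': np.float64(0.0723), 'L1': np.float64(0.4845), 'L2': np.float64(-0.0844), 'L3': np.float64(0.3263), 'a6': np.float64(-0.5499), 'b2': np.float64(-0.0449)})
```

```bash
cat > sim.py <<'E'
import numpy as np
from scipy.spatial.transform import Rotation as R
sg=np.array((-1,1,-1,1,-1,1,-1.))
lo=np.array([-2.6,-.5,-1.47,.16,-1.27,.06,-2.6]);hi=np.array([2.6,2.12,1.34,2.42,4.41,2.06,2.6])
x=np.array([1.,0,0]);y=np.array([0,1.,0]);z=np.array([0,0,1.])
PAR={'h':(0,z,.4033),'L1':(2,z,.4101),'L2':(4,z,.4842),'L3':(7,z,.4556),'a3':(3,x,.018),'b4':(4,y,-.0465)}
def fk(q,par=None):
    par=par or PAR
    M=[np.eye(3)]
    for i,a in enumerate('zyzyzyz'):
        c,s=np.cos(sg[i]*q[i]),np.sin(sg[i]*q[i])
        E=np.array([[c,-s,0],[s,c,0],[0,0,1]]) if a=='z' else np.array([[c,0,s],[0,1,0],[-s,0,c]])
        M.append(M[-1]@E)
    p=sum(v[2]*M[v[0]]@v[1] for v in par.values())
    return p,M[7]@np.diag([-1,-1,1])
def jac(q):
    p0,R0=fk(q);J=np.zeros((6,7));e=1e-5
    for i in range(7):
        qq=q.copy();qq[i]+=e;p,Ro=fk(qq)
        J[:3,i]=(p-p0)/e;J[3:,i]=R.from_matrix(Ro@R0.T).as_rotvec()/e
    return J
def ik(q,p,Ro,n=30,lam=1e-3,w=None,bias=None):
    q=q.copy()
    for _ in range(n):
        pc,Rc=fk(q);e=np.r_[p-pc,R.from_matrix(Ro@Rc.T).as_rotvec()]
        if np.linalg.norm(e)<1e-5: break
        sc=min(1,.05/np.linalg.norm(e)); J=jac(q)
        act=np.ones(7)
        for _ in range(3):
            Ja=J*act; dq=Ja.T@np.linalg.solve(Ja@Ja.T+lam*np.eye(6)*1e-1,e*sc)
            bad=((q+dq<lo)|(q+dq>hi))&(act>0)
            if not bad.any(): break
            act[bad]=0
        q=np.clip(q+dq,lo,hi)
    return q
E
python3 - <<'E'
from sim import *
down=lambda yaw:R.from_euler('z',yaw,degrees=True).as_matrix()@np.diag([1,-1,-1.])
q=np.array([-1.14863803,0.332871,-0.06468905,1.46093261,0.0216251,1.34989142,-0.08849414])
p,Ro=fk(q);print(p,Ro.round(3))
def go(q,p1,y0,y1,n=20):
    p0,_=fk(q)
    for t in np.linspace(0,1,n+1)[1:]: q=ik(q,p0+(np.array(p1)-p0)*t,down(y0+(y1-y0)*t))
    return q
W=[((.415,.3657,.222),64.5,14),((.5025,.2483,.2),14,0),((.5025,.2483,.074),0,0),((.5025,.2483,.195),0,0),((.548,-.1755,.205),0,0),((.5595,-.2595,.12),0,0),((.5595,-.2595,.072),0,0),((.5595,-.26,.2),0,0),((.509,-.0222,.195),0,0),((.5047,.1125,.155),0,0),((.5047,.1125,.195),0,0),((.46,-.0856,.2046),0,0),((.43,-.2,.2),0,0),((.4247,-.2522,.13),0,0)]
for a in W: q=go(q,*a); print(a[0],q.round(2),(fk(q)[0]-a[0]).round(3))
E
```

```text
[0.26876381 0.56381757 0.22167933] [[ 0.43   0.903 -0.001]
 [ 0.903 -0.43  -0.001]
 [-0.001  0.    -1.   ]]
(0.415, 0.3657, 0.222) [-0.96  0.17  0.17  1.67 -0.03  1.3  -0.54] [-0. -0. -0.]
(0.5025, 0.2483, 0.2) [-0.8   0.21  0.29  1.68 -0.06  1.26 -0.5 ] [-0. -0. -0.]
(0.5025, 0.2483, 0.074) [-0.78  0.34  0.27  1.8  -0.11  1.01 -0.46] [-0. -0.  0.]
(0.5025, 0.2483, 0.195) [-0.8   0.21  0.29  1.69 -0.06  1.25 -0.5 ] [-0. -0. -0.]
(0.548, -0.1755, 0.205) [-0.28  0.28  0.59  1.63 -0.16  1.28  0.34] [-0.  0. -0.]
(0.5595, -0.2595, 0.12) [-0.1   0.47  0.58  1.6  -0.28  1.15  0.54] [-0.  0. -0.]
(0.5595, -0.2595, 0.072) [-0.08  0.53  0.55  1.64 -0.31  1.06  0.56] [-0. -0.  0.]
(0.5595, -0.26, 0.2) [-0.12  0.4   0.61  1.52 -0.23  1.3   0.51] [-0.  0. -0.]
(0.509, -0.0222, 0.195) [-0.52  0.09  0.49  1.83 -0.05  1.23 -0.01] [-0.  0. -0.]
(0.5047, 0.1125, 0.155) [-0.66  0.15  0.38  1.86 -0.06  1.15 -0.26] [-0. -0. -0.]
(0.5047, 0.1125, 0.195) [-0.67  0.11  0.38  1.81 -0.04  1.23 -0.28] [-0. -0. -0.]
(0.46, -0.0856, 0.2046) [-0.48 -0.04  0.56  1.92  0.02  1.25  0.07] [-0.  0.  0.]
(0.43, -0.2, 0.2) [-0.36 -0.01  0.7   1.91  0.01  1.24  0.33] [-0.  0.  0.]
(0.4247, -0.2522, 0.13) [-0.26  0.16  0.75  1.94 -0.12  1.09  0.54] [-0.  0.  0.]
```

```bash
cat > plan.py <<'E'
from sim import *
import json
down=lambda yaw:R.from_euler('z',yaw,degrees=True).as_matrix()@np.diag([1,-1,-1.])
q0=np.array(json.loads(open('cfg.jsonl').readlines()[-1])[0])
def go(q,p1,y0,y1,n=15):
    p0,_=fk(q)
    for t in np.linspace(0,1,n+1)[1:]: q=ik(q,p0+(np.array(p1)-p0)*t,down(y0+(y1-y0)*t))
    return q
if __name__=="__main__":
  print(fk(q0)[0])
  for psi in range(-120,121,30):
    q=go(q0,(.4452,-.2295,.2068),0,psi); a=q
    q=go(q,(.4247,-.2522,.15),psi,psi); q=go(q,(.4247,-.2522,.072),psi,psi)
    print(psi,a.round(2),'|',q.round(2),(fk(q)[0]-[.4247,-.2522,.072]).round(3))
E
python3 plan.py
```

```text
[ 0.44516059 -0.22950134  0.20673449]
-120 [-1.24 -0.5   1.34  1.87  0.49  1.41 -2.11] | [-1.08 -0.5   1.34  2.13  0.53  1.17 -2.08] [-0.049  0.023  0.037]
-90 [-1.24 -0.5   1.34  1.87  0.49  1.41 -1.59] | [-1.1  -0.5   1.34  2.13  0.54  1.17 -1.58] [-0.047  0.028  0.036]
-60 [-1.24 -0.5   1.34  1.87  0.49  1.41 -1.06] | [-1.1  -0.5   1.34  2.13  0.54  1.17 -1.05] [-0.047  0.028  0.036]
-30 [-1.24 -0.5   1.34  1.87  0.49  1.41 -0.54] | [-1.1  -0.5   1.34  2.13  0.54  1.17 -0.53] [-0.047  0.028  0.036]
0 [-1.24 -0.5   1.34  1.87  0.49  1.41 -0.02] | [-1.1  -0.5   1.34  2.13  0.54  1.17 -0.01] [-0.047  0.028  0.036]
30 [-1.24 -0.5   1.34  1.87  0.49  1.41  0.51] | [-1.1  -0.5   1.34  2.13  0.54  1.17  0.52] [-0.047  0.028  0.036]
60 [-1.24 -0.5   1.34  1.87  0.49  1.41  1.03] | [-1.1  -0.5   1.34  2.13  0.54  1.17  1.04] [-0.047  0.028  0.036]
90 [-1.24 -0.5   1.34  1.87  0.49  1.41  1.55] | [-1.1  -0.5   1.34  2.13  0.54  1.17  1.56] [-0.047  0.028  0.036]
120 [-1.24 -0.5   1.34  1.87  0.49  1.41  2.08] | [-1.1  -0.5   1.34  2.13  0.54  1.17  2.09] [-0.047  0.028  0.036]
```

```bash
cat >> sim.py <<'E'
QH=np.array([-1.14863803,0.332871,-0.06468905,1.46093261,0.0216251,1.34989142,-0.08849414])
def ikb(q,p,Ro,n=40,k=.1,qh=QH):
    q=q.copy()
    for _ in range(n):
        pc,Rc=fk(q);e=np.r_[p-pc,R.from_matrix(Ro@Rc.T).as_rotvec()]
        sc=min(1,.1/max(1e-9,np.linalg.norm(e))); J=jac(q)
        act=np.ones(7)
        for _ in range(3):
            Ja=J*act; P=Ja.T@np.linalg.inv(Ja@Ja.T+1e-4*np.eye(6))
            dq=P@(e*sc)+act*((np.eye(7)-P@Ja)@(k*(qh-q)*act))
            bad=((q+dq<lo)|(q+dq>hi))&(act>0)
            if not bad.any(): break
            act[bad]=0
        q=np.clip(q+dq*act,lo,hi)
    return q
E
cat > hist.py <<'E'
from sim import *
down=lambda yaw:R.from_euler('z',yaw,degrees=True).as_matrix()@np.diag([1,-1,-1.])
W=[((.415,.3657,.222),64.5,14),((.5025,.2483,.2),14,0),((.5595,-.2595,.12),0,0),((.509,-.0222,.195),0,0),((.5047,.1125,.195),0,0),((.46,-.0856,.2046),0,0),((.43,-.2,.2),0,0),((.403,-.241,.1557),0,0),((.3978,-.2362,.1385),0,0),((.4452,-.2295,.2068),0,0)]
for k in (.02,.1,):
    q=QH.copy();print(k)
    for p1,y0,y1 in W:
        p0,_=fk(q)
        for t in np.linspace(0,1,9)[1:]: q=ikb(q,p0+(np.array(p1)-p0)*t,down(y0+(y1-y0)*t),n=15,k=k)
        print(p1,q.round(2),(fk(q)[0]-p1).round(3))
E
python3 hist.py
```

```text
0.02
(0.415, 0.3657, 0.222) [-0.96  0.17  0.17  1.67 -0.03  1.3  -0.54] [0. 0. 0.]
(0.5025, 0.2483, 0.2) [-0.8   0.21  0.29  1.68 -0.06  1.26 -0.5 ] [0. 0. 0.]
(0.5595, -0.2595, 0.12) [-0.06  0.46  0.52  1.6  -0.24  1.15  0.52] [0. 0. 0.]
(0.509, -0.0222, 0.195) [-0.51  0.09  0.48  1.83 -0.05  1.23 -0.01] [0. 0. 0.]
(0.5047, 0.1125, 0.195) [-0.68  0.11  0.39  1.81 -0.04  1.23 -0.27] [0. 0. 0.]
(0.46, -0.0856, 0.2046) [-0.51 -0.04  0.58  1.92  0.02  1.25  0.07] [0. 0. 0.]
(0.43, -0.2, 0.2) [-0.39 -0.01  0.72  1.91  0.01  1.24  0.33] [0. 0. 0.]
(0.403, -0.241, 0.1557) [-0.31  0.03  0.76  1.98 -0.03  1.14  0.46] [0. 0. 0.]
(0.3978, -0.2362, 0.1385) [-0.3   0.04  0.75  2.01 -0.03  1.1   0.46] [0. 0. 0.]
(0.4452, -0.2295, 0.2068) [-0.31  0.07  0.71  1.84 -0.05  1.25  0.42] [0. 0. 0.]
0.1
(0.415, 0.3657, 0.222) [-0.96  0.17  0.17  1.67 -0.03  1.3  -0.54] [0. 0. 0.]
(0.5025, 0.2483, 0.2) [-0.8   0.21  0.3   1.68 -0.06  1.26 -0.5 ] [0. 0. 0.]
(0.5595, -0.2595, 0.12) [-0.02  0.45  0.47  1.6  -0.22  1.15  0.5 ] [0. 0. 0.]
(0.509, -0.0222, 0.195) [-0.53  0.09  0.51  1.83 -0.05  1.23 -0.01] [0. 0. 0.]
(0.5047, 0.1125, 0.195) [-0.68  0.11  0.39  1.81 -0.04  1.23 -0.27] [0. 0. 0.]
(0.46, -0.0856, 0.2046) [-0.51 -0.04  0.58  1.92  0.02  1.25  0.07] [0. 0. 0.]
(0.43, -0.2, 0.2) [-0.38 -0.01  0.71  1.91  0.01  1.24  0.33] [0. 0. 0.]
(0.403, -0.241, 0.1557) [-0.3   0.03  0.75  1.98 -0.02  1.14  0.46] [0. 0. 0.]
(0.3978, -0.2362, 0.1385) [-0.3   0.04  0.74  2.01 -0.03  1.1   0.46] [0. 0. 0.]
(0.4452, -0.2295, 0.2068) [-0.3   0.07  0.71  1.84 -0.05  1.25  0.42] [0. 0. 0.]
```

Emit:
carry_out(
  increments="0 0 -8 0.02 -0.01 0 0.03; 0 0 -16 0.04 -0.02 0 0.03; 0 0 -24 0.06 -0.03 0 0.03; 0 0 -32 0.08 -0.04 0 0.03; 0 0 -40 0.1 -0.05 0 0.03",
)

```text
time: 37.4
ee_pos: [0.4983, -0.1643, 0.2285]
eef_rot: [0.94, 0.339, 0.033, 0.03]
ft_force: [-0.1, -0.5, -3.5]
width: 0.0432
```

```bash
python3 st.py
```

```text
37.4 [-1.416 -0.499  1.339  1.839  0.539  1.369  0.508] [ 0.4983 -0.1643  0.2285] [0.9399 0.3385 0.0326 0.0304] [-0.1 -0.5 -3.5]
```

Emit:
carry_out(
  increments="5 0 0 0 0 0 0.03; 10 0 0 0 0 0 0.03; 15 5 0 0 0 0 0.03; 20 10 0 0 0 0 0.03; 20 15 0 0 0 0 0.03",
)

```text
time: 38.02
ee_pos: [0.4514, -0.135, 0.2496]
eef_rot: [0.922, 0.336, 0.11, -0.156]
ft_force: [0.8, -0.3, -3.4]
width: 0.0431
```

```bash
python3 st.py; python3 fit.py | sed -n '/----/,$p'
```

```text
38.025 [-1.166 -0.499  1.339  1.846  0.106  1.375  0.836] [ 0.4514 -0.135   0.2496] [ 0.9222  0.3364  0.1101 -0.1556] [ 0.8 -0.3 -3.4]
----
[0.166803   0.39484082 0.5086175  0.20879105] [-0.04298685  0.01852707 -0.00272127 -0.00257082  0.0001578   0.00272127] [2.4221483  1.39399689 0.41020406 0.14731914]
ori err 2.3398568238963347e-14
ori err 2.124073705458365e-14
ori err 2.2897370703062777e-14
(np.float64(8.342830188776129e-05), {'h': np.float64(0.2578), 'L1': np.float64(0.449), 'L2': np.float64(0.4899), 'L3': np.float64(0.3519), 'b1': np.float64(-0.022), 'b3': np.float64(-0.0236)})
(np.float64(8.342830188778905e-05), {'h': np.float64(0.2578), 'L1': np.float64(0.449), 'L2': np.float64(0.4899), 'L3': np.float64(0.3519), 'b1': np.float64(-0.022), 'b4': np.float64(-0.0236)})
(np.float64(8.342830188792782e-05), {'h': np.float64(0.2578), 'L1': np.float64(0.449), 'L2': np.float64(0.4899), 'L3': np.float64(0.3519), 'b3': np.float64(-0.0236), 'b2': np.float64(-0.022)})
(np.float64(8.342830188792782e-05), {'h': np.float64(0.2578), 'L1': np.float64(0.449), 'L2': np.float64(0.4899), 'L3': np.f
[... 1310 characters left out ...]
(0.4109), 'L2': np.float64(0.5053), 'L3': np.float64(0.3496), 'b3': np.float64(-0.0388), 'b6': np.float64(-0.0099)})
(np.float64(0.0037959335129830185), {'h': np.float64(0.2991), 'L1': np.float64(0.4109), 'L2': np.float64(0.5053), 'L3': np.float64(0.3496), 'b3': np.float64(-0.0388), 'b5': np.float64(-0.0099)})
(np.float64(0.003795933512983185), {'h': np.float64(0.2991), 'L1': np.float64(0.4109), 'L2': np.float64(0.5053), 'L3': np.float64(0.3496), 'b4': np.float64(-0.0388), 'b6': np.float64(-0.0099)})
(np.float64(0.0037959335129832683), {'h': np.float64(0.2991), 'L1': np.float64(0.4109), 'L2': np.float64(0.5053), 'L3': np.float64(0.3496), 'b5': np.float64(-0.0099), 'b4': np.float64(-0.0388)})
```

```bash
cat >> sim.py <<'E'
PAR.clear();PAR.update({'h':(0,z,.2578),'L1':(2,z,.449),'L2':(4,z,.4899),'L3':(7,z,.3519),'b1':(1,y,-.022),'b3':(3,y,-.0236)})
lo+=.001;hi-=.001
def step(q,p,Ro,lam2,n,mode,wr=1.0,maxe=.2,null=0,qn=None):
    q=q.copy();S=np.array([1,1,1,wr,wr,wr])
    for _ in range(n):
        pc,Rc=fk(q);e=np.r_[p-pc,R.from_matrix(Ro@Rc.T).as_rotvec()]*S
        J=jac(q)*S[:,None];act=np.ones(7)
        for _ in range(4):
            Ja=J*act; P=Ja.T@np.linalg.inv(Ja@Ja.T+lam2*np.eye(6)); dq=P@e
            if null: dq=dq+act*((np.eye(7)-P@Ja)@(null*(qn-q)*act))
            m=np.abs(dq).max(); dq=dq*min(1,maxe/max(m,1e-9))
            if mode=='clip': break
            bad=((q+dq<lo)|(q+dq>hi))&(act>0)
            if not bad.any(): break
            act[bad]=0
        q=np.clip(q+dq,lo,hi)
    return q
E
cat > cmp.py <<'E'
from sim import *
import json
cf=[json.loads(l) for l in open('cfg.jsonl')]
base=[(np.array([-1.12088546,-0.498956147,1.33859302,2.05080256,.527066803,1.23136245,-.00121886152]))]+[np.array(c[0]) for c in cf]
calls=[[(0,0,0,.01,0,-.015),(0,0,0,.02,0,-.03),(0,0,0,.03,0,-.045),(0,0,0,.045,0,-.055),(0,0,0,.06,0,-.06)],
[(0,0,-8,.02,-.01,0),(0,0,-16,.04,-.02,0),(0,0,-24,.06,-.03,0),(0,0,-32,.08,-.04,0),(0,0,-40,.1,-.05,0)],
[(5,0,0,0,0,0),(10,0,0,0,0,0),(15,5,0,0,0,0),(20,10,0,0,0,0),(20,15,0,0,0,0)]]
def run(q,rows,**kw):
    p0,R0=fk(q)
    for w in rows:
        q=step(q,p0+R0@np.array(w[3:]),R0@R.from_rotvec(np.radians(w[:3])).as_matrix(),**kw)
    return q
if __name__=="__main__":
    for kw in [dict(lam2=l,n=n,mode=m,wr=w) for m in('clip','act') for l in (1e-4,1e-2) for n in (1,12) for w in (1,.3)]:
        e=[];o=[]
        for i,c in enumerate(calls):
            qs=run(base[i],c,**kw); e.append(np.abs(qs-base[i+1]).max());o.append(qs)
        print(kw,np.round(e,3),o[1].round(2))
    print(base[1].round(2),base[2].round(2))
E
python3 cmp.py
```

```text
{'lam2': 0.0001, 'n': 1, 'mode': 'clip', 'wr': 1} [0.069 0.262 0.269] [-1.68 -0.5   1.34  1.74  0.64  1.42  0.46]
{'lam2': 0.0001, 'n': 1, 'mode': 'clip', 'wr': 0.3} [0.069 0.262 0.269] [-1.68 -0.5   1.34  1.74  0.64  1.42  0.46]
{'lam2': 0.0001, 'n': 12, 'mode': 'clip', 'wr': 1} [0.08  0.247 0.274] [-1.66 -0.5   1.34  1.74  0.62  1.41  0.48]
{'lam2': 0.0001, 'n': 12, 'mode': 'clip', 'wr': 0.3} [0.08  0.246 0.274] [-1.66 -0.5   1.34  1.74  0.62  1.41  0.48]
{'lam2': 0.01, 'n': 1, 'mode': 'clip', 'wr': 1} [0.041 0.224 0.268] [-1.64 -0.5   1.34  1.76  0.63  1.42  0.47]
{'lam2': 0.01, 'n': 1, 'mode': 'clip', 'wr': 0.3} [0.038 0.184 0.264] [-1.6  -0.5   1.34  1.78  0.63  1.38  0.46]
{'lam2': 0.01, 'n': 12, 'mode': 'clip', 'wr': 1} [0.067 0.217 0.241] [-1.63 -0.5   1.34  1.75  0.61  1.41  0.49]
{'lam2': 0.01, 'n': 12, 'mode': 'clip', 'wr': 0.3} [0.057 0.192 0.212] [-1.61 -0.5   1.34  1.77  0.61  1.38  0.49]
{'lam2': 0.0001, 'n': 1, 'mode': 'act', 'wr': 1} [0.011 0.029 0.026] [-1.42 -0.5   1.34  1.83  0.53  1.4   0.51]
{'lam2': 0.0001, 'n': 1, 'mode': 'act', 'wr': 0.3} [0.023 0.08  0.081] [-1.41 -0.5   1.34  1.86  0.57  1.29  0.49]
{'lam2': 0.0001, 'n': 12, 'mode': 'act', 'wr': 1} [0.007 0.028 0.029] [-1.42 -0.5   1.34  1.83  0.53  1.4   0.51]
{'lam2': 0.0001, 'n': 12, 'mode': 'act', 'wr': 0.3} [0.024 0.079 0.077] [-1.41 -0.5   1.34  1.86  0.57  1.29  0.49]
{'lam2': 0.01, 'n': 1, 'mode': 'act', 'wr': 1} [0.021 0.027 0.03 ] [-1.42 -0.5   1.34  1.83  0.53  1.4   0.5 ]
{'lam2': 0.01, 'n': 1, 'mode': 'act', 'wr': 0.3} [0.038 0.077 0.07 ] [-1.41 -0.5   1.34  1.86  0.58  1.29  0.47]
{'lam2': 0.01, 'n': 12, 'mode': 'act', 'wr': 1} [0.007 0.028 0.029] [-1.42 -0.5   1.34  1.83  0.53  1.4   0.51]
{'lam2': 0.01, 'n': 12, 'mode': 'act', 'wr': 0.3} [0.025 0.079 0.077] [-1.41 -0.5   1.34  1.86  0.57  1.29  0.49]
[-1.24 -0.5   1.34  1.89  0.51  1.36 -0.03] [-1.42 -0.5   1.34  1.84  0.54  1.37  0.51]
```

```bash
nproc; cat > search.py <<'E'
from sim import *
import json,sys,time
from multiprocessing import Pool
KW=dict(lam2=1e-3,n=2,mode='act',wr=.8)
down=lambda yaw:R.from_euler('z',yaw,degrees=True)*R.from_matrix(np.diag([1,-1,-1.]))
q0=np.array(json.loads(open('cfg.jsonl').readlines()[-1])[0])
TG=np.array([.4247,-.2522])
def goto(q,p1,R1,calls):
    p0,R0=fk(q);R0=R.from_matrix(R0); rv=(R0.inv()*R1).as_rotvec(); n=5*calls
    for t in np.linspace(0,1,n+1)[1:]:
        q=step(q,p0+(p1-p0)*t,(R0*R.from_rotvec(rv*t)).as_matrix(),**KW)
    return step(q,p1,R1.as_matrix(),**KW)
def ncalls(q,p1,R1):
    p0,R0=fk(q);a=np.degrees((R.from_matrix(R0).inv()*R1).magnitude())
    return int(np.ceil(max(np.linalg.norm(p1-p0)/.25,a/48,.3)))
def evalseq(wps,q=None):
    q=q0 if q is None else q; tot=0;tr=[]
    for p,yaw,tv in wps:
        R1=down(yaw)*R.from_rotvec(np.radians(tv)); p=np.array(p); n=ncalls(q,p,R1); tot+=n; q=goto(q,p,R1,n); tr.append(q)
    pe,Re=fk(q); er=np.linalg.norm(pe-wps[-1][0])+(R.from_matrix(Re).inv()*R1).magnitude()
    return q,er,tot,tr
def one(seed):
    g=np.random.default_rng(seed);k=g.integers(1,4)
    w=[]
    for _ in range(k):
        rr=g.uniform(.45,.75);az=g.uniform(-.9,.7)
        ti=g.uniform(0,35)*(g.random()<.6);d=g.uniform(0,2*np.pi)
        w.append(((rr*np.cos(az),rr*np.sin(az),g.uniform(.22,.32)),g.uniform(-120,120),(ti*np.cos(d),ti*np.sin(d),0)))
    yf=g.uniform(-110,110)
    w.append(((TG[0],TG[1],.14),yf,(0,0,0)));w.append(((TG[0],TG[1],.07),yf,(0,0,0)))
    q,e,t,tr=evalseq(w)
    m=min((q-lo).min(),(hi-q).min())
    return e,m,t,w,q
if __name__=="__main__":
    t0=time.time()
    with Pool() as P: res=P.map(one,range(int(sys.argv[1])))
    ok=[r for r in res if r[0]<3e-3 and r[1]>.05]; print(len(ok),len(res),time.time()-t0)
    ok.sort(key=lambda r:r[2]-8*min(r[1],.3))
    for r_ in ok[:6]:
        print(r_[2],round(r_[1],2),r_[4].round(2))
        for p,yw,tv in r_[3]: print('   ',np.round(p,3),round(yw),np.round(tv,1))
E
time OPENBLAS_NUM_THREADS=1 python3 search.py 300
```

```text
4
156 300 41.81182312965393
4 0.25 [-0.5   0.33  1.09  2.02 -0.35  0.99  2.27]
    [ 0.482 -0.101  0.263] 3 [-0. -0.  0.]
    [ 0.425 -0.252  0.14 ] 86 [0 0 0]
    [ 0.425 -0.252  0.07 ] 86 [0 0 0]
4 0.19 [-0.54  0.37  1.15  2.02 -0.4   1.   -0.2 ]
    [ 0.534 -0.069  0.319] 32 [17.6 21.2  0. ]
    [ 0.425 -0.252  0.14 ] -58 [0 0 0]
    [ 0.425 -0.252  0.07 ] -58 [0 0 0]
5 0.41 [-0.2   0.23  0.71  2.01 -0.18  0.97 -1.14]
    [ 0.389 -0.307  0.27 ] -79 [21.4 -0.2  0. ]
    [ 0.425 -0.252  0.14 ] -100 [0 0 0]
    [ 0.425 -0.252  0.07 ] -100 [0 0 0]
5 0.41 [-0.32  0.25  0.86  2.01 -0.23  0.98 -0.57]
    [0.496 0.033 0.29 ] -26 [-4.1 11.9  0. ]
    [ 0.425 -0.252  0.14 ] -70 [0 0 0]
    [ 0.425 -0.252  0.07 ] -70 [0 0 0]
5 0.36 [-0.42  0.29  0.98  2.01 -0.29  0.98  1.5 ]
    [ 0.579 -0.194  0.222] -47 [ 5.6 12.2  0. ]
    [ 0.425 -0.252  0.14 ] 45 [0 0 0]
    [ 0.425 -0.252  0.07 ] 45 [0 0 0]
5 0.3 [-0.46  0.31  1.04  2.01 -0.32  0.99 -0.81]
    [0.555 0.15  0.228] -32 [32.3  2.7  0. ]
    [ 0.425 -0.252  0.14 ] -88 [0 0 0]
    [ 0.425 -0.252  0.07 ] -88 [0 0 0]
real	0m43.226s
user	1m51.383s
sys	0m0.303s
```

```bash
cat > try.py <<'E'
from search import *
Z=(0,0,0)
for P1 in ((.5,.03,.29),(.55,.0,.28),(.5,.1,.25)):
  for y1 in (-30,0):
    for y2 in (-70,-30,0,40):
      w=[(P1,y1,Z),((.4247,-.2522,.15),y2,Z),((.4247,-.2522,.07),y2,Z)]
      q,e,t,tr=evalseq(w); print(P1,y1,y2,round(e,4),t,round(min((q-lo).min(),(hi-q).min()),2),[a[[0,1,2]].round(2).tolist() for a in tr],q.round(2))
E
OPENBLAS_NUM_THREADS=1 python3 try.py
```

```text
(0.5, 0.03, 0.29) -30 -70 0.0 5 0.32 [[-0.92, -0.01, 0.78], [-0.56, 0.14, 1.1], [-0.45, 0.31, 1.02]] [-0.45  0.31  1.02  2.01 -0.31  0.99 -0.5 ]
(0.5, 0.03, 0.29) -30 -30 0.0 5 0.31 [[-0.92, -0.01, 0.78], [-0.57, 0.15, 1.11], [-0.45, 0.31, 1.03]] [-0.45  0.31  1.03  2.01 -0.32  0.99  0.21]
(0.5, 0.03, 0.29) -30 0 0.0 5 0.31 [[-0.92, -0.01, 0.78], [-0.58, 0.15, 1.12], [-0.46, 0.31, 1.03]] [-0.46  0.31  1.03  2.01 -0.32  0.99  0.73]
(0.5, 0.03, 0.29) -30 40 0.0 5 0.3 [[-0.92, -0.01, 0.78], [-0.59, 0.15, 1.13], [-0.46, 0.31, 1.04]] [-0.46  0.31  1.04  2.01 -0.32  0.99  1.43]
(0.5, 0.03, 0.29) 0 -70 0.0 4 0.25 [[-1.04, -0.01, 0.89], [-0.64, 0.17, 1.2], [-0.5, 0.33, 1.08]] [-0.5   0.33  1.08  2.02 -0.35  0.99 -0.46]
(0.5, 0.03, 0.29) 0 -30 0.0 4 0.25 [[-1.04, -0.01, 0.89], [-0.66, 0.18, 1.22], [-0.5, 0.34, 1.09]] [-0.5   0.34  1.09  2.02 -0.36  1.    0.24]
(0.5, 0.03, 0.29) 0 0 0.0 4 0.24 [[-1.04, -0.01, 0.89], [-0.66, 0.18, 1.23], [-0.51, 0.34, 1.1]] [-0.51  0.34  1.1   2.02 -0.36  1.    0.77]
(0.5, 0.03, 0.29) 0 40 0.0 4 0.23 [[-1.04, -0.01, 0.89], [-0.67, 0.19, 1.24], [-0.51, 0.35, 1.1
[... 1620 characters left out ...]
.5, 0.1, 0.25) -30 40 0.0 5 0.31 [[-0.98, 0.05, 0.72], [-0.57, 0.15, 1.11], [-0.45, 0.31, 1.03]] [-0.45  0.31  1.03  2.01 -0.32  0.99  1.43]
(0.5, 0.1, 0.25) 0 -70 0.0 4 0.25 [[-1.09, 0.05, 0.84], [-0.65, 0.18, 1.21], [-0.5, 0.34, 1.09]] [-0.5   0.34  1.09  2.02 -0.36  1.   -0.46]
(0.5, 0.1, 0.25) 0 -30 0.0 4 0.24 [[-1.09, 0.05, 0.84], [-0.66, 0.18, 1.22], [-0.5, 0.34, 1.1]] [-0.5   0.34  1.1   2.02 -0.36  1.    0.25]
(0.5, 0.1, 0.25) 0 0 0.0 4 0.24 [[-1.09, 0.05, 0.84], [-0.66, 0.18, 1.22], [-0.51, 0.34, 1.1]] [-0.51  0.34  1.1   2.02 -0.36  1.    0.77]
(0.5, 0.1, 0.25) 0 40 0.0 4 0.24 [[-1.09, 0.05, 0.84], [-0.67, 0.18, 1.23], [-0.51, 0.34, 1.1]] [-0.51  0.34  1.1   2.02 -0.37  1.    1.47]
```

My solver model predicts the measured joints to 0.03 rad. It says going up to (0.5, 0.03, 0.29) first frees joints 2 and 3.

```bash
python3 -c "
from bench import r;from h import *
need(r,(.5,.03,.28),(1,0,0))"
```

```text
t 38.025 pos [ 0.4514 -0.135   0.2496] F [ 0.79 -0.33 -3.36] M [-0.8188  0.2755  0.0157] w 0.0431
shift [ 0.1426 -0.0943  0.0361] turn [-18.31 -12.95  39.58]
```

Emit:
carry_out(
  increments="-3.7 -2.6 7.9 0.028 -0.019 0.007 0.03; -7.3 -5.2 15.8 0.057 -0.038 0.014 0.03; -11 -7.8 23.7 0.086 -0.057 0.022 0.03; -14.6 -10.4 31.7 0.114 -0.075 0.029 0.03; -18.3 -12.95 39.6 0.143 -0.094 0.036 0.03",
)

```text
time: 38.65
ee_pos: [0.5007, 0.0316, 0.2802]
eef_rot: [1.0, -0.002, -0.001, 0.001]
ft_force: [0.3, -0.8, -2.9]
width: 0.0431
```

```bash
python3 st.py; sed -i 's/^q0=.*/q0=np.array(json.loads(open("cfg.jsonl").readlines()[-1])[0])/' search.py; cat > try2.py <<'E'
from search import *
Z=(0,0,0)
for y2 in (-70,-35,0):
      w=[((.4247,-.2522,.17),y2,Z),((.4247,-.2522,.12),y2,Z),((.4247,-.2522,.07),y2,Z)]
      q,e,t,tr=evalseq(w); print(y2,round(e,4),t,round(min((q-lo).min(),(hi-q).min()),2),[a[[0,1,2]].round(2).tolist() for a in tr],q.round(2))
E
OPENBLAS_NUM_THREADS=1 python3 try2.py;  python3 -c "
from bench import r;from h import *
need(r,(.4247,-.2522,.17),(1,0,0))"
```

```text
38.65 [-1.037 -0.002  0.897  1.725  0.004  1.419 -0.145] [0.5007 0.0316 0.2802] [ 1.0e+00 -2.1e-03 -7.0e-04  1.2e-03] [ 0.3 -0.8 -2.9]
-70 0.0 4 0.26 [[-0.67, 0.13, 1.21], [-0.58, 0.23, 1.16], [-0.49, 0.33, 1.08]] [-0.49  0.33  1.08  2.02 -0.35  0.99 -0.46]
-35 0.0 4 0.25 [[-0.69, 0.13, 1.23], [-0.6, 0.24, 1.17], [-0.5, 0.34, 1.09]] [-0.5   0.34  1.09  2.02 -0.36  1.    0.16]
0 0.0 4 0.24 [[-0.71, 0.14, 1.26], [-0.61, 0.25, 1.19], [-0.51, 0.34, 1.1]] [-0.51  0.34  1.1   2.02 -0.37  1.    0.77]
t 38.65 pos [0.5007 0.0316 0.2802] F [ 0.27 -0.77 -2.87] M [-0.0374  0.0306  0.0138] w 0.0431
shift [-0.0747  0.2838  0.111 ] turn [ 0.14  0.08 -0.24]
```

Emit:
carry_out(
  increments="0 0 6 -0.006 0.025 0.005 0.03; 0 0 12 -0.016 0.06 0.012 0.03; 0 0 18 -0.026 0.1 0.02 0.03; 0 0 24 -0.037 0.14 0.03 0.03; 0 0 30 -0.047 0.18 0.04 0.03",
)

```text
time: 39.28
ee_pos: [0.4526, -0.1489, 0.2403]
eef_rot: [0.965, -0.262, -0.0, 0.001]
ft_force: [0.6, -0.5, -3.7]
width: 0.0433
```

```bash
python3 st.py; python3 -c "
from bench import r;from h import *
need(r,(.4247,-.2522,.16),(np.cos(.6),-np.sin(.6),0))"
```

```text
39.275 [-0.867 -0.108  1.046  1.852  0.098  1.346 -0.375] [ 0.4526 -0.1489  0.2403] [ 9.651e-01 -2.619e-01 -4.000e-04  1.400e-03] [ 0.6 -0.5 -3.7]
t 39.275 pos [ 0.4526 -0.1489  0.2403] F [ 0.63 -0.47 -3.73] M [-0.1073  0.0538 -0.0417] w 0.0433
shift [0.0282 0.103  0.0806] turn [ 0.17 -0.01  4.02]
```

Emit:
carry_out(
  increments="0 0 1 0.008 0.03 0.01 0.03; 0 0 2 0.016 0.06 0.03 0.03; 0 0 3 0.024 0.085 0.05 0.03; 0 0 4 0.0282 0.103 0.07 0.03; 0 0 4 0.0282 0.103 0.08 0.03",
)

```text
time: 39.9
ee_pos: [0.4239, -0.2529, 0.1596]
eef_rot: [0.955, -0.296, -0.001, 0.002]
ft_force: [0.4, -0.1, -3.7]
width: 0.0436
```

```bash
python3 st.py; python3 -c "
from bench import r;from h import *
need(r,(.4247,-.2522,.11),(np.cos(.6),-np.sin(.6),0))"
```

```text
39.9 [-0.687  0.165  1.243  1.927 -0.164  1.167  0.015] [ 0.4239 -0.2529  0.1596] [ 0.9551 -0.2962 -0.0013  0.0025] [ 0.4 -0.1 -3.7]
t 39.9 pos [ 0.4239 -0.2529  0.1596] F [ 0.45 -0.14 -3.65] M [-0.1239  0.1241  0.0045] w 0.0436
shift [ 0.0003 -0.0013  0.0496] turn [ 0.32  0.06 -0.08]
```

Emit:
carry_out(
  increments="0.3 0 0 0.0003 -0.001 0.012 0.03; 0.3 0 0 0.0003 -0.001 0.024 0.03; 0.3 0 0 0.0003 -0.001 0.036 0.03; 0.3 0 0 0.0003 -0.001 0.046 0.03; 0.3 0 0 0.0003 -0.001 0.049 0.03",
)

```text
time: 40.52
ee_pos: [0.4243, -0.2523, 0.11]
eef_rot: [0.955, -0.296, -0.001, 0.0]
ft_force: [-0.2, 0.2, -4.1]
width: 0.0435
```

```bash
python3 -c "
from bench import r;from h import *
f0=snap(r,'scene','s6');f=snap(r,'wrist','w6');need(r,(.4247,-.2522,.0735),(np.cos(.6),-np.sin(.6),0))
b=cv2.imread('pics/s6.png')[150:300,120:270]
b=cv2.resize(b,(390,390),interpolation=cv2.INTER_CUBIC); c=cv2.resize(f['p'],(410,308)); c=np.vstack([c,np.zeros((82,410,3),np.uint8)])
cv2.imwrite('pics/c6.png',np.hstack([b,c]))"
```

```text
t 40.625 pos [ 0.4244 -0.2525  0.1105] F [-0.38  0.56 -3.04] M [-0.1405  0.0759 -0.0462] w 0.043
shift [ 0.0001 -0.0004  0.037 ] turn [ 0.03  0.07 -0.1 ]
```

View pics/c6.png

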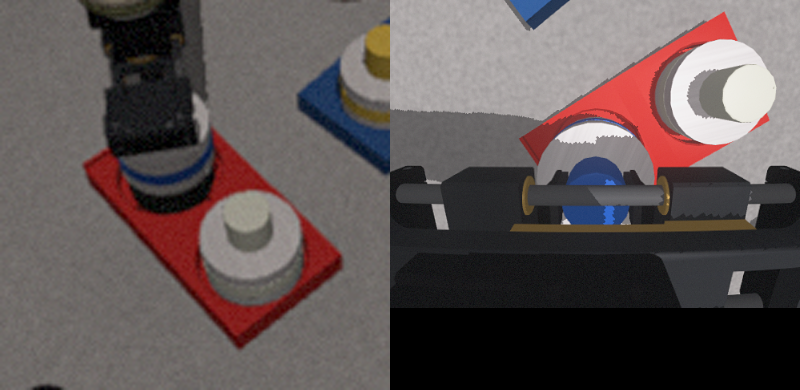

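Blue hangs level over the near pocket, with its band visible at about (165,180) in the left crop. I lower it slowly.

Emit:
carry_out(
  increments="0 0 0 0 0 0.008 0.03; 0 0 0 0 0 0.016 0.03; 0 0 0 0 0 0.024 0.03; 0 0 0 0 0 0.031 0.03; 0 0 0 0 0 0.034 0.03",
)

```text
time: 41.25
ee_pos: [0.4241, -0.2525, 0.0759]
eef_rot: [0.955, -0.296, -0.001, 0.0]
ft_force: [0.2, 0.8, -3.8]
width: 0.0436
```

Emit:
carry_out(
  increments="0 0 0 0 0 0.001 0.03; 0 0 0 0 0 0.003 0.03; 0 0 0 0 0 0.0045 0.03; 0 0 0 0 0 0.0045 0.03; 0 0 0 0 0 0.0045 0.03",
)

```text
time: 41.88
ee_pos: [0.4241, -0.2527, 0.0716]
eef_rot: [0.955, -0.296, -0.001, 0.0]
ft_force: [-2.4, -1.8, 1.0]
width: 0.0432
```

```bash
python3 -c "
from bench import r;from h import *
need(r,(.4247,-.2522,.0722),(np.cos(.6),-np.sin(.6),0))"
```

```text
t 41.875 pos [ 0.4241 -0.2527  0.0716] F [-2.36 -1.76  1.01] M [-0.2544  0.6765  0.0262] w 0.0432
shift [ 0.0002 -0.0007 -0.0006] turn [ 0.05  0.09 -0.11]
```

Blue is seated, with the force balance at 0 to +1 N. I release and rise.

Emit:
carry_out(
  increments="0 0 0 0 0 0 0.06; 0 0 0 0 0 0 0.087; 0 0 0 0 0 0 0.087; 0 0 0 0 0 -0.005 0.087; 0 0 0 0 0 -0.02 0.087",
)

```text
time: 42.5
ee_pos: [0.4238, -0.2527, 0.092]
eef_rot: [0.955, -0.297, -0.001, 0.0]
ft_force: [0.8, -0.8, 0.3]
width: 0.0831
```

Emit:
carry_out(
  increments="0 0 0 0 0 -0.04 0.087; 0 0 0 0 -0.02 -0.08 0.087; 0 0 0 0 -0.06 -0.12 0.087; 0 0 0 0 -0.1 -0.14 0.087; 0 0 0 0 -0.14 -0.14 0.087",
)

```text
time: 43.12
ee_pos: [0.5052, -0.1363, 0.2345]
eef_rot: [0.955, -0.296, 0.0, -0.001]
ft_force: [-0.1, 0.0, -0.6]
width: 0.0873
```

Emit:
carry_out(
  increments="0 0 0 0.01 -0.04 -0.02 0.087; 0 0 0 0.02 -0.08 -0.03 0.087; 0 0 0 0.03 -0.12 -0.03 0.087; 0 0 0 0.04 -0.16 -0.03 0.087; 0 0 0 0.05 -0.2 -0.03 0.087",
)

```text
time: 43.75
ee_pos: [0.6605, 0.0013, 0.2662]
eef_rot: [0.955, -0.296, 0.001, -0.001]
ft_force: [0.6, 0.4, 0.2]
width: 0.0868
```

```bash
python3 st.py; python3 -c "
from bench import r;from h import *
for c in ('scene','top'):
    f=snap(r,c,c+'7');print(c);tops(f);tops(f,.06,.0815,150)
a=cv2.imread('pics/scene7.png')
cv2.imwrite('pics/c7.png',cv2.resize(a[110:310,130:370],(792,600),interpolation=cv2.INTER_CUBIC))"
```

```text
43.75 [-0.733  0.555  1.024  1.331 -0.47   1.504 -0.353] [0.6605 0.0013 0.2662] [ 9.551e-01 -2.964e-01  9.000e-04 -8.000e-04] [0.6 0.4 0.2]
scene
[268. 166.] 186 mean [ 0.5124 -0.0254  0.1089] circ 0.51 -0.0231 0.0219
[181. 197.] 226 mean [ 0.4271 -0.2535  0.1097] circ 0.4244 -0.2516 0.0234
[214. 232.] 259 mean [ 0.5623 -0.2605  0.1092] circ 0.5605 -0.2588 0.0228
[143. 319.] 154 mean [ 0.5964 -0.5061  0.067 ] circ 0.5804 -0.5039 0.029
top
[317. 184.] 226 mean [ 0.5597 -0.2585  0.1091] circ 0.5605 -0.2587 0.0224
[224. 203.] 226 mean [ 0.5092 -0.0213  0.1096] circ 0.5091 -0.0212 0.022
[314. 237.] 237 mean [ 0.424  -0.251   0.1097] circ 0.424 -0.2517 0.0224
```

View pics/c7.png

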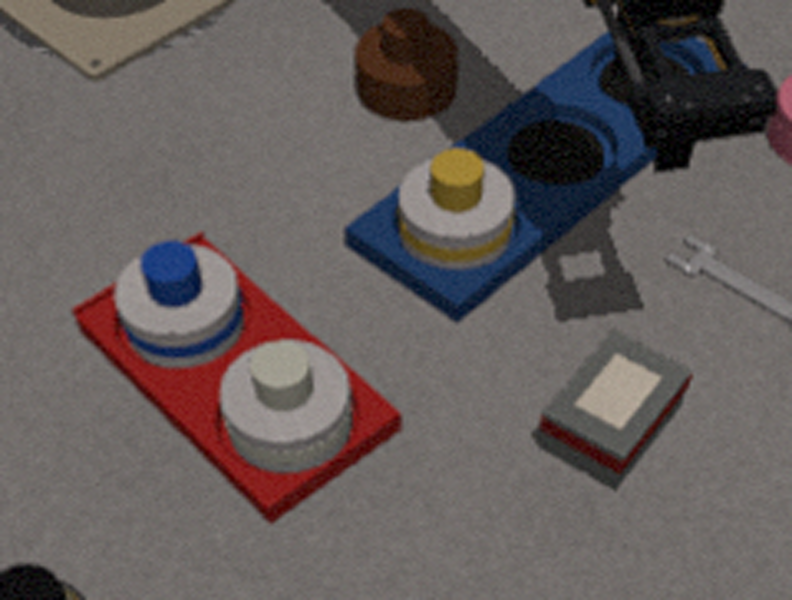

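View pics/top7.png

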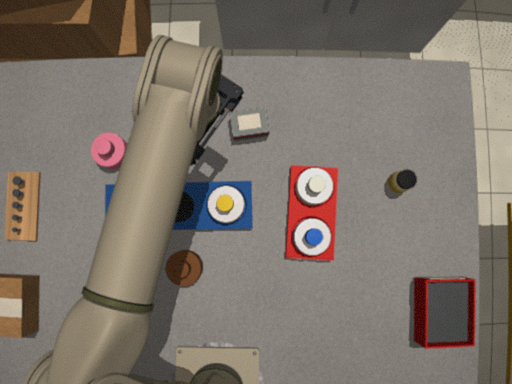

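All three stand level in the top view, with cap tops at z 0.109–0.110: white at (317,184), blue at (314,237) and yellow at (224,203). The robot is clear of everything, so I hand in.

```bash
python3 -c "
from bench import r
print(r.close_job())"
```

```text
the job is handed in; nothing more can be done
None
```

I handed the job in at about 44 s of the 72 s. **White and blue rattle** and now stand in the red tray. **Yellow is quiet** and is back in its own pocket of the blue rack. `r.close_job()` gives no verdict, so the result is from my own checks only.

**How I told them apart:** I lifted each canister, tilted it about ±25° and compared the wrist moment when level after each side.

| Canister | Moment shift, N m | Expected with a nut | Result |
|---|---|---|---|
| white | 0.065–0.08 | about 0.08 | nut inside |
| blue | 0.084 | about 0.08 | nut inside |
| yellow | under 0.012, also at about ±36° | about 0.08 | quiet |

**Final camera check:** the scene and top views agree to about 2 mm.
- The three cap tops are 109–110 mm high, as they should be when home.
- The caps are within about 2 mm of the pocket centres I measured, and all three canisters look upright.
- The carton, wrench, jar and both look-alikes appear unmoved by eye. I did not measure the carton, wrench or jar against the 20 mm limit.
- The gripper is clear of everything.

**What disagreed or went wrong:**
- **White's first reading:** it was ambiguous at 0.046 N m. A repeat with more samples gave 0.077, and joint 6's torque shifted by 0.089.
- **Yellow's joint torque:** it drifted by 0.02–0.035 N m between sides. I took this as arm hysteresis, because the wrist moment did not follow it.
- **Arm stuck on the way to the tray:** while I carried blue, joints 2 and 3 reached their limits, just inside the allowed range. I freed the arm by going back up over the rack and approaching again.
- **Side force when seating:** white and blue each showed 2.5–3 N sideways, far below the 40 N limit.

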